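# Pack the bolts and close the tub with the lid that fits

## Robot

A 6-joint arm with a two-finger parallel gripper is mounted at the origin on a cart in front of the work surface, level with it; the furniture and walls round the work are solid. World frame = base frame: x ahead of the robot, y to its left, z up, the work surface at z = 0. Lengths are in m, angles in rad, forces in N, time in s.
With the tool pointing down it reaches from about 0.35 to 0.775 m from the base axis. Payload 5.5 kg.
Tool frame: the origin (TCP) lies between the finger pads; the fingertips stand 22 mm ahead of it and the grasp point (between the pads) lies 3 mm ahead of it; z points along the fingers, y is the line along which they close (so a half turn about z gives the same grasp; the last joint's range is limited). The gripper opens to 85 mm and grips with 20 to 120 N. Pads are 22 mm wide; open, the fingers measure 114 mm over their backs; the gripper's body (76 mm by 85 mm) begins 54 mm behind the grasp point. The pads swing forward as they close: fully open they stand 13 mm farther back than shut.
Start: joints at [-1.314, 0.313, 0.046, 1.304, 0, 1.431], TCP at [0.222, -0.53, 0.253] pointing down, gripper open.
Joint ranges: [-2.76, 2.76], [-0.86, 1.69], [-1.03, 1.26], [-2.2, 2.34], [-1.47, 1.5], [-3.14, 3.14]. Speed limits (rad/s): [2.57, 2.57, 3.14, 3.14, 3.14, 3.14].

## Interface

Orientations are given as a unit quaternion [w, x, y, z].
In Python, from workcell import env gives the robot as it stands.
- The arm moves only by the tool pendant, called after "Call:" by a JSON object that holds its "method" and its "body", one argument or row to a line. Schema: {"type":"object","properties":{"motion":{"type":"array","items":{"type":"number"},"minItems":6,"maxItems":48},"jaw":{"type":"number"},"grip_n":{"type":"number"},"only":{"type":"string"},"quiet":{"type":"boolean"},"lines":{"type":"string"}},"required":["motion"],"additionalProperties":false}. motion is one flat list of numbers that holds 1 to 8 rows one after another, with no inner brackets; each row has 6 numbers: dx, dy, dz in m, then a rotation vector rx, ry, rz in rad; each row is the pose to reach, as a shift and turn from the pose commanded when the call began, along the tool's axes at that moment; what a row does not reach only later rows make up. A row lasts 1/8 s, in which the tool goes at most 0.0625 m and 0.188 rad, less where a joint would pass 70% of its speed; a pose out of reach is approached as far as the arm can. jaw is the finger opening in m, set as the call begins (left out keeps the last). The fingers move at their own pace and stop on an object; grip_n is the grip in N (left out, the last holds). Time passes only in rows, so rows that do not move let the fingers close. The tool returns the time, the measured TCP pose, the force, the opening and the grip force at its end. only (a regular expression) keeps the lines of the reply that match it, lines (a string "A,B") keeps lines A to B, and quiet returns only ok. Input that does not fit is refused with a message, and nothing moves.
- env.get_state(): the state, without advancing time (a new reading comes with each control period).
- env.read_camera(name): name is "scene" or "side" or "wrist"; returns a dict with "image" (400x640x3 uint8, red, green, blue), "K" (3x3 intrinsics, pixels), "R" (3x3) and "t" (3): a world point X has camera coordinates R X + t. Camera axes: x right, y down, z forward; pixel columns grow to the right and rows downward; lengths in m; the calibration is good to about 2 mm. A picture is of the moment at which its call begins. There is no depth.
- env.hand_in(): hands the job in; it is judged then, once.
The state is a dict: "clock": time; "joint_pos": joint angles; "qvel": joint speeds; "tau": joint torques, N m; "tcp_pos": TCP position; "orientation": TCP orientation; "wrist_force": force on the tool from outside, world axes, zero at the start; "ft_torque": the same for the moment, N m; "finger_gap": finger opening in m; "grip_force": force on a finger pad.
Only numpy, scipy, OpenCV 4.12 (cv2) and the standard library are available. Lean on these libraries where they do the work, as an engineer would, in place of code of your own. Each camera call takes 0.05 s, during which the arm holds its last target. There are 200 camera calls.

## Task

Pull the bench lamp's switch knob out so that the lamp is on, then put every bolt lying on the bench into the white tub and close it with whichever of the three look-alike lids fits, pressed down until it snaps fully home. Put the other two lids flat in the rack, each in the slot whose label has as many dots as the lid, and last of all push the lamp knob back in. Leave the other things on the bench where they are.

Things in the scene. Friction and masses are not known exactly. Their poses are not given: they have to be found in the camera images.
- tub_a: White rectangular tub; just one of look-alikes tub_a, tub_b, tub_c is present. Loose, 0.9 kg. Outside 86 (its x) x 68 (its y) x 82 high, floor 4 thick, rubber foot 104 x 84 x 3; mouth 78 (x) x 44 (y), straight down to the floor. Two sprung steel snap balls, 10 across, 6 below the rim in the middle of the long (y) walls, stand 4 into it. Origin: centre of underside, z up.
- tub_b: White rectangular tub; just one of look-alikes tub_a, tub_b, tub_c is present. Loose, 0.9 kg. Outside 86 (its x) x 68 (its y) x 82 high, floor 4 thick, rubber foot 104 x 84 x 3; mouth 64 (x) x 60 (y), straight down to the floor. Two sprung steel snap balls, 10 across, 6 below the rim in the middle of the long (y) walls, stand 4 into it. Origin: centre of underside, z up.
- tub_c: White rectangular tub; just one of look-alikes tub_a, tub_b, tub_c is present. Loose, 0.9 kg. Outside 86 (its x) x 68 (its y) x 82 high, floor 4 thick, rubber foot 104 x 84 x 3; mouth 71 (x) x 52 (y), straight down to the floor. Two sprung steel snap balls, 10 across, 6 below the rim in the middle of the long (y) walls, stand 4 into it. Origin: centre of underside, z up.
- tub_a_rim (a point): Centre of the mouth of tub_a at rim height, axes as the tub's. One lid of the three fits (1.5 mm clear all round, lowest 5 mm of its plug tapered 3 a side): about 5 N presses it past the snap balls, then it holds (10 N lifts it off) with its origin here. A wrong lid stops with its plug on the rim, 10 mm or more proud. Which lid fits is found by trying.
- tub_b_rim (a point): Centre of the mouth of tub_b at rim height, axes as the tub's. One lid of the three fits (1.5 mm clear all round, lowest 5 mm of its plug tapered 3 a side): about 5 N presses it past the snap balls, then it holds (10 N lifts it off) with its origin here. A wrong lid stops with its plug on the rim, 10 mm or more proud. Which lid fits is found by trying.
- tub_c_rim (a point): Centre of the mouth of tub_c at rim height, axes as the tub's. One lid of the three fits (1.5 mm clear all round, lowest 5 mm of its plug tapered 3 a side): about 5 N presses it past the snap balls, then it holds (10 N lifts it off) with its origin here. A wrong lid stops with its plug on the rim, 10 mm or more proud. Which lid fits is found by trying.
- lid_a: Loose grey lid, 70 g, 1 raised black dot near its -x end. Plate 90 (its x) x 72 (its y) x 4, block grip on top in the middle 30 (x) x 22 (y), 4 to 28 above the origin. Hidden plug below, another outline on each lid, 15 deep (origin starts 15 above the bench). Long side along the tub's, either way round. Origin: centre of plate underside, z up. Belongs in slot_a.
- lid_b: Loose grey lid, 70 g, 2 raised black dots near its -x end. Plate 90 (its x) x 72 (its y) x 4, block grip on top in the middle 30 (x) x 22 (y), 4 to 28 above the origin. Hidden plug below, another outline on each lid, 15 deep (origin starts 15 above the bench). Long side along the tub's, either way round. Origin: centre of plate underside, z up. Belongs in slot_b.
- lid_c: Loose grey lid, 70 g, 3 raised black dots near its -x end. Plate 90 (its x) x 72 (its y) x 4, block grip on top in the middle 30 (x) x 22 (y), 4 to 28 above the origin. Hidden plug below, another outline on each lid, 15 deep (origin starts 15 above the bench). Long side along the tub's, either way round. Origin: centre of plate underside, z up. Belongs in slot_c.
- slot_a (a point): Place of lid_a: centre, at top height, of the window labelled with 1 dot in a fixed plywood rack 122 x 270 x 18 high. Windows 82 (x) x 64 (y), 86 apart along the rack's y; labels on the rim at their -x side, one dot at the +y end, then two, three. Axes as the rack's. A stored lid lies flat, long side along x, plug in the window with wide play, its origin here.
- slot_b (a point): Place of lid_b: centre, at top height, of the window labelled with 2 dots in a fixed plywood rack 122 x 270 x 18 high. Windows 82 (x) x 64 (y), 86 apart along the rack's y; labels on the rim at their -x side, one dot at the +y end, then two, three. Axes as the rack's. A stored lid lies flat, long side along x, plug in the window with wide play, its origin here.
- slot_c (a point): Place of lid_c: centre, at top height, of the window labelled with 3 dots in a fixed plywood rack 122 x 270 x 18 high. Windows 82 (x) x 64 (y), 86 apart along the rack's y; labels on the rim at their -x side, one dot at the +y end, then two, three. Axes as the rack's. A stored lid lies flat, long side along x, plug in the window with wide play, its origin here.
- lamp_knob (a joint): Push-pull switch on the front of the bench lamp's grey foot. 0 = pushed in (off), 0.014 m = pulled straight up and out (on). A detent holds it at either end: about 5 to 6 N starts it, and past the middle (0.007) it snaps to the far end by itself.
- knob_grip (a point): Middle of the switch's black round head, 30 across and 24 high, 58 above the bench when in; moves with the knob. The lamp's foot below it is 80 wide and 30 high with a 4 high collar; the thin post stands 165 behind the knob (lamp's +x), the lamp head is 0.33 to 0.35 m up, from 135 behind the knob on.
- bolt_a: Loose steel hex bolt, 50 g, 52 long along its own y (shank 10 across, head 17 x 15 at the +y end), lying on the bench. Origin: its middle, at the underside (shank axis 6 to 7 above). Three or four of bolt_a to bolt_d are present.
- bolt_b: Loose steel hex bolt, 50 g, 52 long along its own y (shank 10 across, head 17 x 15 at the +y end), lying on the bench. Origin: its middle, at the underside (shank axis 6 to 7 above). Three or four of bolt_a to bolt_d are present.
- bolt_c: Loose steel hex bolt, 50 g, 52 long along its own y (shank 10 across, head 17 x 15 at the +y end), lying on the bench. Origin: its middle, at the underside (shank axis 6 to 7 above). Three or four of bolt_a to bolt_d are present.
- bolt_d: Loose steel hex bolt, 50 g, 52 long along its own y (shank 10 across, head 17 x 15 at the +y end), lying on the bench. Origin: its middle, at the underside (shank axis 6 to 7 above). Three or four of bolt_a to bolt_d are present.
- pulley: Bystander: toothed pulley; leave it where it is.
- bearing_52: Bystander: bearing; leave it where it is.
- jig: Bystander: drill jig; leave it where it is.
- allen_key: Bystander: hex key; leave it where it is.

How it is judged:
On the way, in this order (a step that is already met when the one before it is completed fails the run):
1. The lamp knob is pulled out to its detent (value of joint lamp_knob above 0.011 m), for 0.2 s.
2. All bolts present are in the tub, the lamp on (x of bolt_a in the frame of tub_a between -0.041 and 0.041 m and y of bolt_a in the frame of tub_a between -0.032 and 0.032 m and z of bolt_a in the frame of tub_a between 0 and 0.068 m and x of bolt_a in the frame of tub_b between -0.041 and 0.041 m and y of bolt_a in the frame of tub_b between -0.032 and 0.032 m and z of bolt_a in the frame of tub_b between 0 and 0.068 m and x of bolt_a in the frame of tub_c between -0.041 and 0.041 m and y of bolt_a in the frame of tub_c between -0.032 and 0.032 m and z of bolt_a in the frame of tub_c between 0 and 0.068 m and x of bolt_b in the frame of tub_a between -0.041 and 0.041 m and y of bolt_b in the frame of tub_a between -0.032 and 0.032 m and z of bolt_b in the frame of tub_a between 0 and 0.068 m and x of bolt_b in the frame of tub_b between -0.041 and 0.041 m and y of bolt_b in the frame of tub_b between -0.032 and 0.032 m and z of bolt_b in the frame of tub_b between 0 and 0.068 m and x of bolt_b in the frame of tub_c between -0.041 and 0.041 m and y of bolt_b in the frame of tub_c between -0.032 and 0.032 m and z of bolt_b in the frame of tub_c between 0 and 0.068 m and x of bolt_c in the frame of tub_a between -0.041 and 0.041 m and y of bolt_c in the frame of tub_a between -0.032 and 0.032 m and z of bolt_c in the frame of tub_a between 0 and 0.068 m and x of bolt_c in the frame of tub_b between -0.041 and 0.041 m and y of bolt_c in the frame of tub_b between -0.032 and 0.032 m and z of bolt_c in the frame of tub_b between 0 and 0.068 m and x of bolt_c in the frame of tub_c between -0.041 and 0.041 m and y of bolt_c in the frame of tub_c between -0.032 and 0.032 m and z of bolt_c in the frame of tub_c between 0 and 0.068 m and x of bolt_d in the frame of tub_a between -0.041 and 0.041 m and y of bolt_d in the frame of tub_a between -0.032 and 0.032 m and z of bolt_d in the frame of tub_a between 0 and 0.068 m and x of bolt_d in the frame of tub_b between -0.041 and 0.041 m and y of bolt_d in the frame of tub_b between -0.032 and 0.032 m and z of bolt_d in the frame of tub_b between 0 and 0.068 m and x of bolt_d in the frame of tub_c between -0.041 and 0.041 m and y of bolt_d in the frame of tub_c between -0.032 and 0.032 m and z of bolt_d in the frame of tub_c between 0 and 0.068 m and value of joint lamp_knob above 0.011 m), for 0.2 s.
3. The lid that fits is snapped fully home on the tub, the lamp still on (all of step 2 and distance between lid_a and tub_a_rim below 0.004 m and angle between the z axis of lid_a and the z axis of tub_a_rim, either way round below 0.06 rad and distance between lid_b and tub_b_rim below 0.004 m and angle between the z axis of lid_b and the z axis of tub_b_rim, either way round below 0.06 rad and distance between lid_c and tub_c_rim below 0.004 m and angle between the z axis of lid_c and the z axis of tub_c_rim, either way round below 0.06 rad), for 0.2 s.
4. With the tub closed and the other two lids in their own slots, the lamp knob is pushed back in (distance between lid_a and tub_a_rim below 0.004 m and angle between the z axis of lid_a and the z axis of tub_a_rim, either way round below 0.06 rad and distance between lid_b and tub_b_rim below 0.004 m and angle between the z axis of lid_b and the z axis of tub_b_rim, either way round below 0.06 rad and distance between lid_c and tub_c_rim below 0.004 m and angle between the z axis of lid_c and the z axis of tub_c_rim, either way round below 0.06 rad and ((horizontal distance between lid_a and slot_a below 0.015 m and z of lid_a in the frame of slot_a between -0.004 and 0.004 m and angle between lid_a's own z axis and vertical below 0.06 rad) or (distance between lid_a and tub_a_rim below 0.004 m and angle between the z axis of lid_a and the z axis of tub_a_rim, either way round below 0.06 rad)) and ((horizontal distance between lid_b and slot_b below 0.015 m and z of lid_b in the frame of slot_b between -0.004 and 0.004 m and angle between lid_b's own z axis and vertical below 0.06 rad) or (distance between lid_b and tub_b_rim below 0.004 m and angle between the z axis of lid_b and the z axis of tub_b_rim, either way round below 0.06 rad)) and ((horizontal distance between lid_c and slot_c below 0.015 m and z of lid_c in the frame of slot_c between -0.004 and 0.004 m and angle between lid_c's own z axis and vertical below 0.06 rad) or (distance between lid_c and tub_c_rim below 0.004 m and angle between the z axis of lid_c and the z axis of tub_c_rim, either way round below 0.06 rad)) and value of joint lamp_knob below 0.003 m), for 0.2 s.
At the end, for the whole second after the job is handed in: The fitting lid is home on the tub (within 4 mm of the rim centre, tilt under 0.06 rad), all bolts in the tub, the other lids flat in their own slots (within 15 mm of its centre, 4 mm of the rack top, tilt under 0.06 rad), knob in (under 3 mm), all at rest (all of step 4 and x of bolt_a in the frame of tub_a between -0.041 and 0.041 m and y of bolt_a in the frame of tub_a between -0.032 and 0.032 m and z of bolt_a in the frame of tub_a between 0 and 0.068 m and x of bolt_a in the frame of tub_b between -0.041 and 0.041 m and y of bolt_a in the frame of tub_b between -0.032 and 0.032 m and z of bolt_a in the frame of tub_b between 0 and 0.068 m and x of bolt_a in the frame of tub_c between -0.041 and 0.041 m and y of bolt_a in the frame of tub_c between -0.032 and 0.032 m and z of bolt_a in the frame of tub_c between 0 and 0.068 m and x of bolt_b in the frame of tub_a between -0.041 and 0.041 m and y of bolt_b in the frame of tub_a between -0.032 and 0.032 m and z of bolt_b in the frame of tub_a between 0 and 0.068 m and x of bolt_b in the frame of tub_b between -0.041 and 0.041 m and y of bolt_b in the frame of tub_b between -0.032 and 0.032 m and z of bolt_b in the frame of tub_b between 0 and 0.068 m and x of bolt_b in the frame of tub_c between -0.041 and 0.041 m and y of bolt_b in the frame of tub_c between -0.032 and 0.032 m and z of bolt_b in the frame of tub_c between 0 and 0.068 m and x of bolt_c in the frame of tub_a between -0.041 and 0.041 m and y of bolt_c in the frame of tub_a between -0.032 and 0.032 m and z of bolt_c in the frame of tub_a between 0 and 0.068 m and x of bolt_c in the frame of tub_b between -0.041 and 0.041 m and y of bolt_c in the frame of tub_b between -0.032 and 0.032 m and z of bolt_c in the frame of tub_b between 0 and 0.068 m and x of bolt_c in the frame of tub_c between -0.041 and 0.041 m and y of bolt_c in the frame of tub_c between -0.032 and 0.032 m and z of bolt_c in the frame of tub_c between 0 and 0.068 m and x of bolt_d in the frame of tub_a between -0.041 and 0.041 m and y of bolt_d in the frame of tub_a between -0.032 and 0.032 m and z of bolt_d in the frame of tub_a between 0 and 0.068 m and x of bolt_d in the frame of tub_b between -0.041 and 0.041 m and y of bolt_d in the frame of tub_b between -0.032 and 0.032 m and z of bolt_d in the frame of tub_b between 0 and 0.068 m and x of bolt_d in the frame of tub_c between -0.041 and 0.041 m and y of bolt_d in the frame of tub_c between -0.032 and 0.032 m and z of bolt_d in the frame of tub_c between 0 and 0.068 m and linear speed of each of bolt_a, bolt_b, bolt_c, bolt_d, lid_a, lid_b, lid_c below 0.02 m/s); the robot touches nothing.
It fails at once if A bystander (pulley, bearing, drill jig or hex key) is moved more than 4 cm (distance of any of pulley, bearing_52, jig, allen_key from where it was at the start of the episode above 0.04 m).
Of tub_a, tub_b, tub_c only 1 to 1 are there at a start; the rules pass over those that are not, and their reading is None.
Of bolt_a, bolt_b, bolt_c, bolt_d only 3 to 4 are there at a start; the rules pass over those that are not, and their reading is None.
At some moment in a run one of bolt_a, bolt_b, bolt_c, bolt_d may be knocked a few centimetres aside while the robot is not near it.
Once in a run the grip may slacken for a moment while it holds something.
It also fails if it takes over 200 s, if anything falls off the work surface, if the arm or the gripper's body presses on something with over 40 N, if the wrist force passes 120 N, or if a joint passes its speed limit or range.

## Working session

There is one attempt and no reset: what is moved stays moved. The work goes in short steps, Python scripts to look and compute and a tool call to move; the robot and the scene stay as the last step left them, time stands still between calls to the robot, and variables do not carry over. Pictures are saved under pics/ and viewed, at most 14 in all, crops included, and the job is handed in when it is done.

```bash
ls; mkdir -p pics
```

Run:
```python
from workcell import env
import cv2
print(env.get_state())
for n in ("scene","side","wrist"):
    c=env.read_camera(n); cv2.imwrite(f"pics/{n}0.png",c["image"][:,:,::-1]); print(n,c["K"].tolist(),c["R"].tolist(),c["t"].tolist())
```

```text
pics
workcell.py
{'clock': 0.0, 'joint_pos': array([-1.31358258e+00,  3.13975479e-01,  4.49936138e-02,  1.30360409e+00,
       -4.63397726e-06,  1.43118823e+00]), 'qvel': array([-0.00124389, -0.00022493, -0.00156553, -0.00046296, -0.00034235,
        0.00092129]), 'tau': array([-7.17147723e-04, -4.80624318e+01,  2.98535442e+01,  1.94134796e-02,
       -1.59345600e-04, -3.12694937e-08]), 'tcp_pos': array([ 0.22209696, -0.52986923,  0.252429  ]), 'orientation': array([-8.93128864e-04,  9.80380649e-01,  1.97111599e-01, -5.49001168e-05]), 'wrist_force': array([ 0.11115411, -0.04306523, -0.27620306]), 'ft_torque': array([ 0.01617029, -0.00987019, -0.03778306]), 'grip_force': 0.0, 'finger_gap': 0.08562718885763317}
scene [[486.3721261834818, 0.0, 317.23334990203415], [0.0, 486.3721261834818, 201.04436875598657], [0.0, 0.0, 1.0]] [[-0.8143049246392594, -0.5802466477507395, 0.01487674299971258], [-0.37873874300844207, 0.5117419951256933, -0.7711530943782566], [0.43984594377194797, -0.6335881613467886, -0.6364759127795491]] [0.4968223083065495, 0.21104409855622483, 1.1515913634376735]
side [[437.2527926234652, 0.0, 324.920904907014], [0.0, 437.2527926234652, 202.44928046345444], [0.0, 0.0, 1.0]] [[-0.9927306491081905, -0.1195366260040179, -0.01403044421272821], [-0.05506478893070237, 0.5547464007928282, -0.8301953383556309], [0.10702208809983163, -0.823387773683201, -0.5572960136298964]] [0.5266679025857047, 0.028060804768016735, 1.099124548472877]
wrist [[316.06840912870985, 0.0, 318.3672443539209], [0.0, 316.06840912870985, 201.97664075374098], [0.0, 0.0, 1.0]] [[0.38709364900931764, -0.922039922941361, -0.0009420185457867515], [-0.8716476897935989, -0.3662705764495966, 0.32569336760941686], [-0.30064732124889054, -0.12525272583688452, -0.9454749826919256]] [-0.5739243689597257, -0.04254457396857506, 0.38090444153663905]
```
View pics/scene0.png

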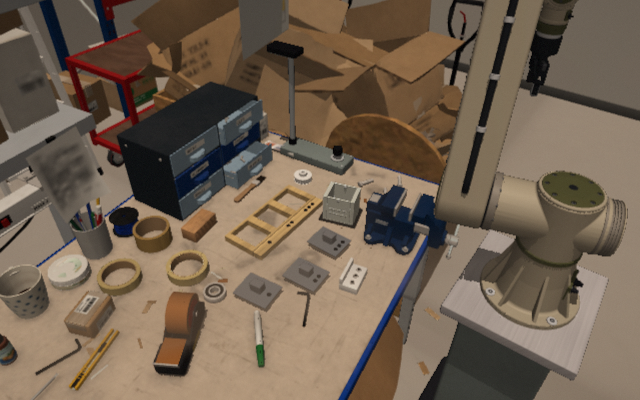

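View pics/side0.png

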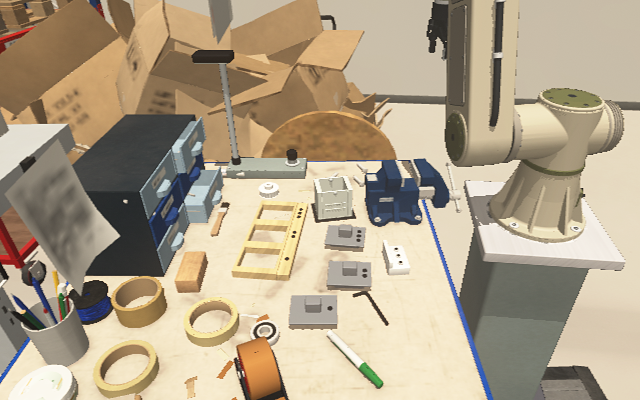

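Create h.py:
```python
import numpy as np, cv2
from scipy.spatial.transform import Rotation as Ro
from workcell import env
def cam(n,save=None):
    c=env.read_camera(n); c["image"]=np.ascontiguousarray(c["image"])
    if save: cv2.imwrite(f"pics/{save}.png",c["image"][:,:,::-1])
    return c
def ray(c,u,v):
    d=c["R"].T@np.linalg.inv(c["K"])@np.array([u,v,1.]); return -c["R"].T@c["t"],d
def plane(c,uv,z):
    o,d=ray(c,*uv); return (o+d*(z-o[2])/d[2])[:2]
def proj(c,X):
    p=c["K"]@(c["R"]@np.asarray(X,float)+c["t"]); return p[:2]/p[2]
def tool(target,yaw=None):
    """shift in tool axes to world target; yaw = world angle of tool y axis (closing line)"""
    s=env.get_state(); q=s["orientation"]; R=Ro.from_quat([q[1],q[2],q[3],q[0]])
    d=R.inv().apply(np.array(target)-s["tcp_pos"])
    out="shift %s"%np.round(d,4)
    y=R.apply([0,1,0]); cur=np.arctan2(y[1],y[0])
    if yaw is not None:
        e=(yaw-cur+np.pi/2)%np.pi-np.pi/2
        out+=" world dyaw %.3f (tool rz %.3f), j6 %.2f"%(e,-e,s["joint_pos"][5])
    print(out,"cur yaw %.3f"%cur, "tilt",np.round(R.apply([0,0,1]),3))
```

Run:
```python
from h import *
import pickle
C={n:cam(n) for n in("scene","side","wrist")}; pickle.dump(C,open("c0.pkl","wb"))
a=cv2.resize(C["scene"]["image"][140:340,220:460],None,fx=2.5,fy=2.5,interpolation=cv2.INTER_CUBIC)
b=cv2.resize(C["side"]["image"][140:340,220:420],None,fx=2.5,fy=2.5,interpolation=cv2.INTER_CUBIC)
cv2.imwrite("pics/crop1.png",a[:,:,::-1]);
w=C["wrist"]["image"]
im=np.zeros((600,800,3),np.uint8); im[:400,:400]=cv2.resize(b,(400,400)); im[400:600,:320]=w[::2,::2]; im[:400,400:]=cv2.resize(w[:,140:540],(400,400)); 
cv2.imwrite("pics/crop2.png",im[:,:,::-1])
```

```text
(no output)
```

View pics/crop1.png

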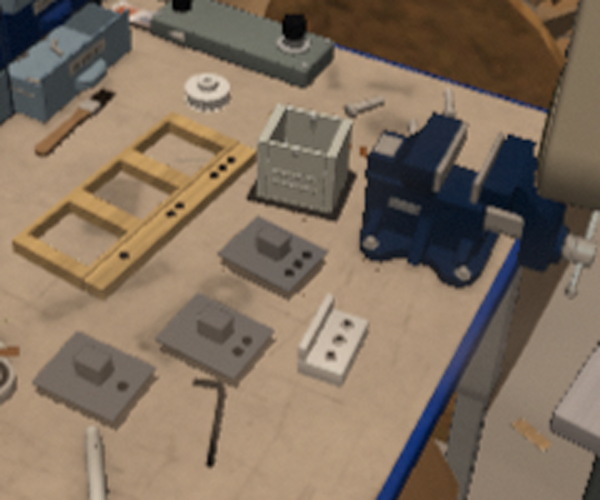

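View pics/crop2.png

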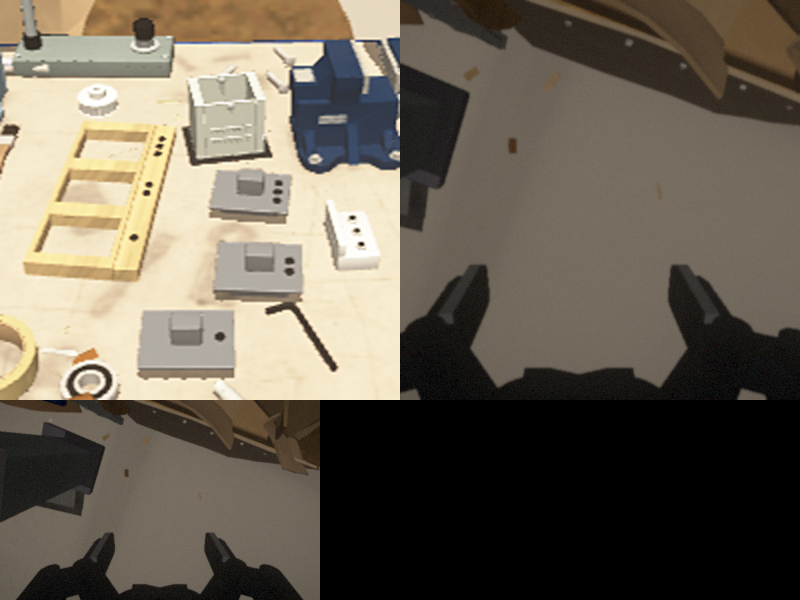

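Run:
```python
from h import *
import pickle
C=pickle.load(open("c0.pkl","rb")); s,d=C["scene"],C["side"]
S=lambda u,v,z: plane(s,(u/2.5+220,v/2.5+140),z).round(3)
D=lambda u,v,z: plane(d,(u/2+220,v/2+140),z).round(3)
print("knob z.058",S(293,27,.058),D(143,29,.058))
print("tub rim ctr",S(305,118,.082),D(227,83,.082))
print("bolt1",S(363,105,.008),D(230,70,.008)); print("bolt2",S(448,100,.008),D(280,55,.008)); print("bolt3",S(412,125,.008),D(277,80,.008))
for n,a,b in(("lid3 grip",(272,232),(251,174)),("lid2",(214,311),(260,247)),("lid1",(94,353),(187,319))): print(n,S(*a,.043),D(*b,.043))
print("rack corners",S(175,117,.018),S(257,152,.018),S(100,292,.018),S(15,243,.018)); print(D(82,125,.018),D(175,127,.018),D(125,275,.018),D(25,262,.018))
print("dots",S(222,167,.018),S(174,210,.018),S(123,256,.018))
print("vise",S(455,120,.1),S(370,242,0),S(465,272,0),"jig",S(333,340,0),"pulley",S(207,90,.01),"key",S(212,420,0))
print("lamp post foot",S(182,5,.03),"arm foot corners",S(150,30,.03),S(305,75,.03),S(333,55,.03))
```

```text
knob z.058 [ 0.643 -0.15 ] [ 0.644 -0.149]
tub rim ctr [0.515 0.02 ] [0.504 0.029]
bolt1 [ 0.523 -0.125] [ 0.517 -0.13 ]
bolt2 [ 0.446 -0.195] [ 0.448 -0.18 ]
bolt3 [ 0.456 -0.126] [ 0.448 -0.108]
lid3 grip [0.465 0.154] [0.464 0.16 ]
lid2 [0.448 0.276] [0.445 0.282]
lid1 [0.505 0.382] [0.505 0.388]
rack corners [0.681 0.038] [0.567 0.033] [0.568 0.303] [0.683 0.302]
[0.691 0.045] [0.571 0.038] [0.58  0.311] [0.688 0.303]
dots [0.584 0.078] [0.583 0.165] [0.582 0.251]
vise [ 0.374 -0.052] [0.398 0.067] [0.296 0.047] jig [0.356 0.206] pulley [ 0.689 -0.035] key [0.394 0.352]
lamp post foot [ 0.81  -0.143] arm foot corners [ 0.806 -0.072] [ 0.596 -0.108] [ 0.592 -0.164]
```

Run:
```python
from h import *
tool((0.643,-0.15,0.25),np.pi/2); tool((0.48,-0.2,0.28),0)
c=cam("wrist"); print(-c["R"].T@c["t"])
```

```text
shift [ 0.535  -0.188   0.0031] world dyaw -0.397 (tool rz 0.397), j6 1.43 cur yaw -1.174 tilt [-0.     0.001 -1.   ]
shift [ 0.3654 -0.2049 -0.0269] world dyaw 1.174 (tool rz -1.174), j6 1.43 cur yaw -1.174 tilt [-0.     0.001 -1.   ]
[ 0.29963894 -0.49721473  0.37393924]
```

Call:
{"method": "pendant", "body": {
  "motion": [0.06,-0.02,0,0,0,0.05,0.12,-0.04,0,0,0,0.1,0.18,-0.06,0,0,0,0.15,0.24,-0.085,0,0,0,0.2,0.30,-0.105,0,0,0,0.25,0.36,-0.125,0,0,0,0.3,0.42,-0.147,0,0,0,0.35,0.45,-0.158,0,0,0,0.397],
  "jaw": 0.085
}}

```text
clock: 1.35
tcp_pos: [0.578, -0.2084, 0.2532]
orientation: [-0.0, 1.0, 0.0, 0.0]
wrist_force: [-0.6, -0.2, -0.2]
finger_gap: 0.085
grip_force: 0.0
```

Run:
```python
from h import *
tool((0.643,-0.15,0.25),np.pi/2)
c=cam("wrist","w1"); print(proj(c,(0.643,-.15,.07)),proj(c,(.52,-.125,0)),proj(c,(.447,-.19,0)))
```

```text
shift [ 0.065  -0.0583  0.0032] world dyaw -0.001 (tool rz 0.001), j6 2.66 cur yaw -1.570 tilt [ 0.  0. -1.]
[255.98404064 114.69632439] [252.62835544 211.78438455] [304.74462749 262.7693377 ]
```

View pics/w1.png

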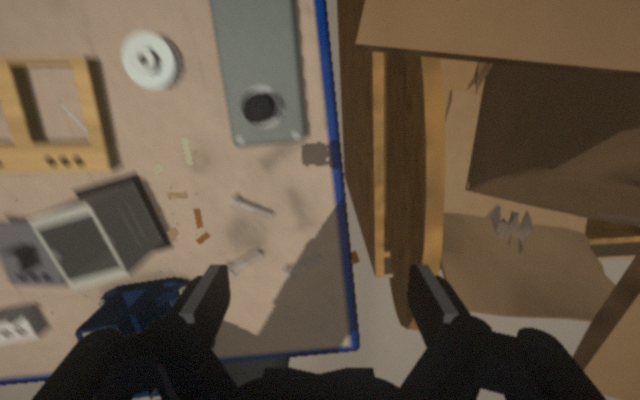

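Run:
```python
from h import *
import pickle
c=cam("wrist"); pickle.dump(c,open("w1.pkl","wb"))
im=c["image"]
hsv=cv2.cvtColor(im,cv2.COLOR_RGB2HSV)
m=(hsv[...,2]<45).astype(np.uint8); m[:, :225]=0; m[:,300:]=0; m[:85]=0;m[135:]=0
M=cv2.moments(m,True); u=(M["m10"]/M["m00"],M["m01"]/M["m00"]); print(u,M["m00"],plane(c,u,.066))
tool((*plane(c,u,.066),0.062)); tool((0.643,-.15,.062))
for b in((252,205),(245,260),(303,264)): print(plane(c,b,.007))
```

```text
(271.4180790960452, 111.92655367231639) 177.0 [ 0.64807162 -0.16073021]
shift [ 0.0695 -0.0464  0.1909] cur yaw -1.566 tilt [ 0.001  0.001 -1.   ]
shift [ 0.0645 -0.0571  0.1909] cur yaw -1.566 tilt [ 0.001  0.001 -1.   ]
[ 0.53452579 -0.12330031]
[ 0.45810431 -0.10914623]
[ 0.45242633 -0.18503801]
```

Call:
{"method": "pendant", "body": {
  "motion": [0.04,-0.035,0,0,0,0,0.0675,-0.0575,0.04,0,0,0,0.0675,-0.0575,0.09,0,0,0,0.0675,-0.0575,0.11,0,0,0,0.0675,-0.0575,0.11,0,0,0],
  "jaw": 0.085
}}

```text
clock: 2.08
tcp_pos: [0.6418, -0.1534, 0.141]
orientation: [-0.001, 1.0, -0.0, -0.002]
wrist_force: [-0.8, 0.0, 0.5]
finger_gap: 0.0848
grip_force: 0.0
```

Run:
```python
from h import *
c=cam("wrist","w2"); print(proj(c,(0.645,-.15,.07)))
```

```text
[313.87988624 222.59197283]
```

View pics/w2.png

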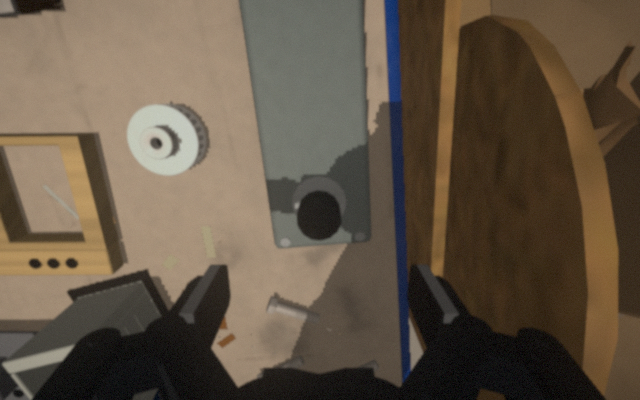

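Run:
```python
from h import *
c=cam("wrist"); p=plane(c,(320,215),.07); print(p); tool((*p,.062)); print(env.get_state()["tcp_pos"])
for b in((289,308),): print(plane(c,b,.007))
```

```text
[ 0.6509428  -0.15451634]
shift [0.0071 0.0004 0.0822] cur yaw -1.572 tilt [ 0.001 -0.001 -1.   ]
[ 0.64376257 -0.15407233  0.14422811]
[ 0.52910519 -0.12489749]
```

Call:
{"method": "pendant", "body": {
  "motion": [0.005,0.001,0.03,0,0,0,0.005,0.001,0.06,0,0,0,0.005,0.001,0.081,0,0,0,0.005,0.001,0.081,0,0,0],
  "jaw": 0.085
}}

```text
clock: 2.68
tcp_pos: [0.6483, -0.1546, 0.0624]
orientation: [-0.0, 1.0, -0.0, -0.0]
wrist_force: [-0.0, 0.5, -0.5]
finger_gap: 0.0849
grip_force: 0.0
```

Call:
{"method": "pendant", "body": {
  "motion": [0,0,0,0,0,0,0,0,0,0,0,0,0,0,0,0,0,0,0,0,0,0,0,0,0,0,0,0,0,0,0,0,0,0,0,0],
  "jaw": 0.02,
  "grip_n": 40
}}

```text
clock: 3.42
tcp_pos: [0.6494, -0.1534, 0.0639]
orientation: [-0.0, 1.0, 0.0, 0.001]
wrist_force: [-1.1, 4.0, 6.3]
finger_gap: 0.029
grip_force: 39.5
```

Call:
{"method": "pendant", "body": {
  "motion": [0,0,-0.006,0,0,0,0,0,-0.012,0,0,0,0,0,-0.014,0,0,0,0,0,-0.014,0,0,0,0,0,-0.014,0,0,0]
}}

```text
clock: 4.05
tcp_pos: [0.6493, -0.1535, 0.077]
orientation: [-0.001, 1.0, 0.0, 0.001]
wrist_force: [2.7, 5.8, 0.3]
finger_gap: 0.0287
grip_force: 43.1
```

Call:
{"method": "pendant", "body": {
  "motion": [0,0,0,0,0,0,0,0,0,0,0,0,0,0,0,0,0,0,0,0,0,0,0,0],
  "jaw": 0.085
}}

```text
clock: 4.55
tcp_pos: [0.6486, -0.1545, 0.0763]
orientation: [0.0, 1.0, -0.0, -0.0]
wrist_force: [-0.3, 0.7, -0.5]
finger_gap: 0.0849
grip_force: 0.0
```

Call:
{"method": "pendant", "body": {
  "motion": [0,0,-0.03,0,0,0,0,0,-0.06,0,0,0,0,0,-0.12,0,0,0,0,0,-0.17,0,0,0,-0.06,0,-0.17,0,0,0,-0.11,0,-0.17,0,0,0,-0.15,0,-0.17,0,0,0,-0.15,0,-0.17,0,0,0]
}}

```text
clock: 5.55
tcp_pos: [0.496, -0.1538, 0.2467]
orientation: [-0.0, 1.0, -0.001, -0.001]
wrist_force: [-0.2, -0.4, 0.1]
finger_gap: 0.0846
grip_force: 0.0
```

Run:
```python
from h import *
c=cam("scene"); d=cam("side"); a=c["image"][120:240,300:440]; b=d["image"][120:240,220:420]
w=cam("wrist","w3")
im=np.zeros((600,800,3),np.uint8); im[:240,:280]=cv2.resize(a,None,fx=2,fy=2); im[:240,300:700]=cv2.resize(b,None,fx=2,fy=2); im[240:600,:576]=cv2.resize(w["image"],(576,360)); cv2.imwrite("pics/m3.png",im[:,:,::-1])
import pickle; pickle.dump(w,open("w3.pkl","wb"))
```

```text
(no output)
```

View pics/m3.png

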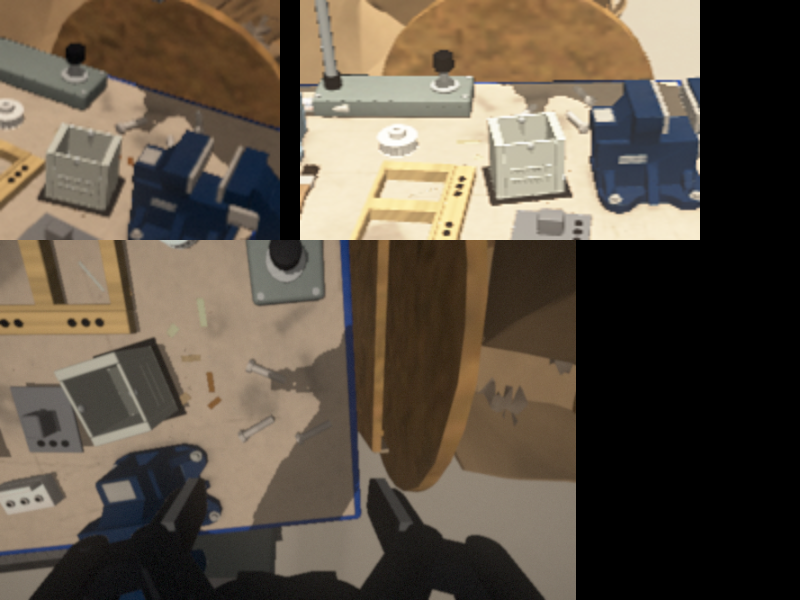

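Run:
```python
from h import *
c=cam("wrist","w3b"); im=c["image"]
r=im[110:260,230:400]; lab=cv2.cvtColor(r,cv2.COLOR_RGB2LAB).astype(int)
b=lab[...,2]; bg=cv2.medianBlur(b.astype(np.uint8),41).astype(int)
m=((bg-b)>4).astype(np.uint8); m=cv2.morphologyEx(m,cv2.MORPH_CLOSE,np.ones((3,3)))
cs,_=cv2.findContours(m,0,1)
for k in cs:
    if cv2.contourArea(k)>40:
        R=cv2.minAreaRect(k); p=cv2.boxPoints(R)+[230,110]; e1,e2=[(p[0]+p[1])/2,(p[2]+p[3])/2],[(p[1]+p[2])/2,(p[3]+p[0])/2]
        e=max((e1,e2),key=lambda t:np.linalg.norm(t[0]-t[1])); A,B=[plane(c,q,.008) for q in e]
        print(np.round(R[0],0)+[230,110],np.round(R[1],1),"ends",A.round(3),B.round(3),"mid",((A+B)/2).round(4),"len",np.linalg.norm(A-B).round(3),"ang",np.arctan2(*(B-A)[::-1]).round(2))
v=np.hstack([cv2.resize(r,None,fx=2.3,fy=2.3,interpolation=cv2.INTER_CUBIC),cv2.resize(m*200,None,fx=2.3,fy=2.3)[...,None].repeat(3,2)])
cv2.imwrite("pics/b3.png",v[:,:,::-1])
```

```text
[332. 220.] [ 9.5 10.1] ends [ 0.443 -0.173] [ 0.43  -0.169] mid [ 0.4366 -0.1713] len 0.013 ang 2.85
[354. 209.] [ 6.3 23.7] ends [ 0.458 -0.211] [ 0.444 -0.185] mid [ 0.4511 -0.1979] len 0.029 ang 2.07
[286. 210.] [13.  43.8] ends [ 0.462 -0.139] [ 0.437 -0.09 ] mid [ 0.4494 -0.1145] len 0.055 ang 2.04
[295. 148.] [44.7 14.8] ends [ 0.536 -0.106] [ 0.513 -0.151] mid [ 0.5243 -0.1285] len 0.05 ang -2.04
[391. 184.] [149.7  11.2] ends [ 0.567 -0.23 ] [ 0.382 -0.253] mid [ 0.4746 -0.2414] len 0.186 ang -3.02
```

View pics/b3.png

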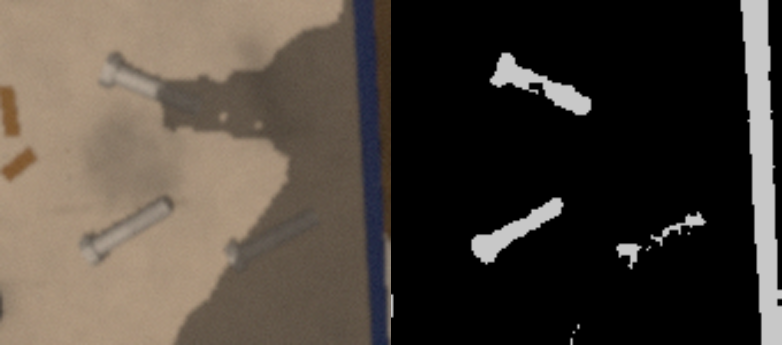

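Run:
```python
from h import *
tool((.5243,-.1285,.1),-.47)
c=cam("wrist")
p=[plane(c,q,.082) for q in((63.3,153.3),(130,130),(157.8,207.8),(94.4,224.4))]; print(np.round(p,4),np.mean(p,0),[np.linalg.norm(p[i]-p[i-1]).round(3) for i in range(4)])
```

```text
shift [ 0.0243 -0.0262  0.1465] world dyaw 1.101 (tool rz -1.101), j6 2.69 cur yaw -1.571 tilt [ 0.001 -0.001 -1.   ]
[[ 5.322e-01  7.680e-02]
 [ 5.530e-01  1.240e-02]
 [ 4.797e-01 -1.000e-04]
 [ 4.624e-01  6.470e-02]] [0.50684039 0.03845331] [np.float64(0.071), np.float64(0.068), np.float64(0.074), np.float64(0.067)]
```

Call:
{"method": "pendant", "body": {
  "motion": [0.01,0,0.05,0,0,-0.18,0.02,-0.01,0.1,0,0,-0.36,0.03,-0.025,0.15,0,0,-0.54,0.03,-0.025,0.15,0,0,-0.72,0.03,-0.025,0.15,0,0,-0.9,0.03,-0.025,0.15,0,0,-1.1,0.03,-0.025,0.15,0,0,-1.1],
  "jaw": 0.045
}}

```text
clock: 6.68
tcp_pos: [0.5295, -0.1292, 0.0958]
orientation: [-0.0, 0.853, 0.522, -0.0]
wrist_force: [-0.8, -0.4, 0.6]
finger_gap: 0.0448
grip_force: 0.0
```

Run:
```python
from h import *
c=cam("wrist","w4"); print(proj(c,(.5243,-.1285,.008)),proj(c,(.536,-.106,.008)))
tool((.5243,-.1285,.025),-.47)
```

```text
[311.69931954 220.85818521] [311.75768346 186.68607008]
shift [-0.0017 -0.0048  0.0709] world dyaw 0.003 (tool rz -0.003), j6 1.66 cur yaw -0.473 tilt [-0. -0. -1.]
```

View pics/w4.png

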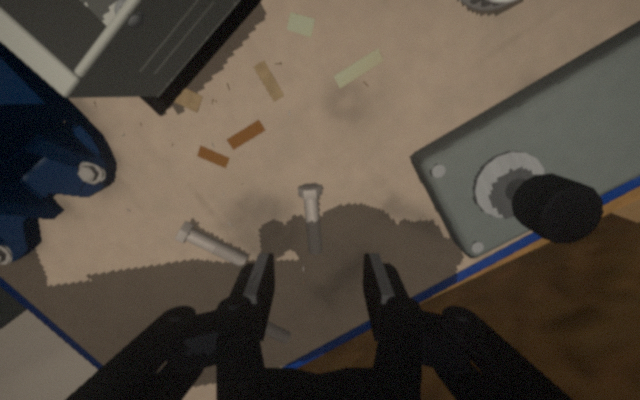

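Call:
{"method": "pendant", "body": {
  "motion": [-0.001,-0.0045,0.03,0,0,0,-0.001,-0.0045,0.055,0,0,0,-0.001,-0.0045,0.069,0,0,0,-0.001,-0.0045,0.070,0,0,0,-0.001,-0.0045,0.070,0,0,0]
}}

```text
clock: 7.35
tcp_pos: [0.5249, -0.1283, 0.0269]
orientation: [0.0, 0.853, 0.522, 0.0]
wrist_force: [0.2, -0.6, 0.0]
finger_gap: 0.0451
grip_force: 0.0
```

Call:
{"method": "pendant", "body": {
  "motion": [0,0,0,0,0,0,0,0,0,0,0,0,0,0,0,0,0,0,0,0,0,0,0,0,0,0,0,0,0,0],
  "jaw": 0.0,
  "grip_n": 30
}}

```text
clock: 7.98
tcp_pos: [0.5248, -0.1283, 0.027]
orientation: [0.001, 0.853, 0.523, 0.0]
wrist_force: [-0.1, -0.5, 5.5]
finger_gap: 0.0083
grip_force: 29.8
```

Call:
{"method": "pendant", "body": {
  "motion": [0,0,-0.05,0,0,0,0,0,-0.1,0,0,0,0,0,-0.15,0,0,0,0,0,-0.18,0,0,0,0,0,-0.18,0,0,0]
}}

```text
clock: 8.6
tcp_pos: [0.5256, -0.1286, 0.2086]
orientation: [0.002, 0.853, 0.523, 0.001]
wrist_force: [0.0, -1.0, -1.8]
finger_gap: 0.0083
grip_force: 29.5
```

Run:
```python
from h import *
tool((.508,.035,.22),.17)
```

```text
shift [ 0.1378 -0.0898 -0.0118] world dyaw 0.641 (tool rz -0.641), j6 1.65 cur yaw -0.471 tilt [ 0.004 -0.002 -1.   ]
```

Call:
{"method": "pendant", "body": {
  "motion": [0.04,-0.026,-0.012,0,0,-0.16,0.08,-0.052,-0.012,0,0,-0.32,0.12,-0.078,-0.012,0,0,-0.48,0.1378,-0.09,-0.012,0,0,-0.64,0.1378,-0.09,-0.012,0,0,-0.64,0.1378,-0.09,-0.012,0,0,-0.64]
}}

```text
clock: 9.35
tcp_pos: [0.5061, 0.0352, 0.2171]
orientation: [-0.001, 0.646, 0.764, -0.001]
wrist_force: [0.8, 0.1, -0.8]
finger_gap: 0.0084
grip_force: 29.4
```

Run:
```python
from h import *
import pickle
c=cam("wrist","w5"); s=cam("scene"); d=cam("side"); pickle.dump((c,s,d),open("t5.pkl","wb"))
im=np.zeros((600,800,3),np.uint8); im[:400,:640]=c["image"]; im[400:600,:300]=cv2.resize(s["image"][160:260,290:440],None,fx=2,fy=2); im[400:600,310:710]=cv2.resize(d["image"][150:250,270:470],None,fx=2,fy=2)
cv2.imwrite("pics/m5.png",im[:,:,::-1])
```

```text
(no output)
```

View pics/m5.png

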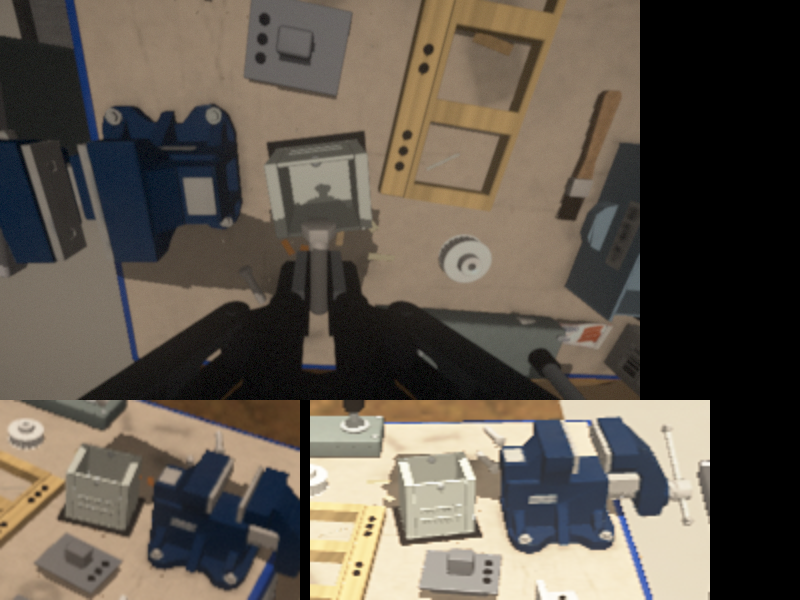

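Run:
```python
from h import *
import pickle
c,s,d=pickle.load(open("t5.pkl","rb"))
g=cv2.cvtColor(c["image"],cv2.COLOR_RGB2GRAY); hsv=cv2.cvtColor(c["image"],cv2.COLOR_RGB2HSV)
q=np.array([(267,153),(367,144),(375,230),(275,240)],np.float32)
p=np.array([plane(c,t,.082) for t in q]); print(p.round(4),p.mean(0),[np.linalg.norm(p[i]-p[i-1]).round(4) for i in range(4)])
ex=(p[1]-p[0]+p[2]-p[3]); print("yaw x",np.arctan2(ex[1],ex[0]))
# other views: rim corners
print(proj(s,(*p.mean(0),.082)),proj(d,(*p.mean(0),.082)))
for X in [*p]: print(proj(s,(*X,.082)).round(1),proj(d,(*X,.082)).round(1))
tool((*p.mean(0),.12),.95)
```

```text
[[ 0.4584  0.066 ]
 [ 0.5371  0.0867]
 [ 0.5604  0.0139]
 [ 0.4744 -0.0106]] [0.50756708 0.03898845] [np.float64(0.0782), np.float64(0.0813), np.float64(0.0764), np.float64(0.0894)]
yaw x 0.268187401412815
[340.50552345 191.87347913] [331.82310647 183.61372462]
[350.6 204.1] [351.  190.5]
[321.2 196.8] [317.4 193.4]
[329.5 180.2] [312.  177.4]
[360.8 187.2] [346.8 174.2]
shift [0.0042 0.0017 0.0978] world dyaw 0.783 (tool rz -0.783), j6 1.31 cur yaw 0.167 tilt [-0.001 -0.    -1.   ]
```

Run:
```python
from h import *
import pickle
c,s,d=pickle.load(open("t5.pkl","rb"))
g=cv2.cvtColor(c["image"],cv2.COLOR_RGB2GRAY)
for u in(275,300,340,360): print("col",u,"from128",*g[128:250,u])
for v in(175,195,215): print("row",v,"from255",*g[v,255:390])
```

```text
col 275 from128 132 134 132 134 132 132 130 134 133 135 130 124 107 82 54 44 42 38 38 44 47 60 69 73 77 78 80 79 83 78 80 81 81 82 86 101 122 137 141 146 146 148 148 149 152 154 153 154 153 153 154 154 153 152 155 156 154 153 153 152 155 155 151 154 152 153 152 152 152 154 155 155 155 153 153 155 152 152 150 150 153 151 151 151 153 151 152 154 152 151 145 131 112 90 84 83 84 82 79 81 79 78 79 76 77 76 78 77 74 74 76 76 73 74 74 73 73 75 75 73 75 74
col 300 from128 130 130 133 130 130 126 129 129 127 109 86 56 42 38 42 44 43 61 71 80 92 105 107 104 110 108 92 87 81 83 82 95 114 139 150 146 141 145 152 153 154 158 156 155 155 156 153 153 158 153 152 156 156 155 152 155 154 153 154 156 153 155 154 153 153 151 150 155 154 153 153 154 152 153 148 135 115 87 72 70 71 69 68 68 71 69 67 69 69 68 69 68 66 63 65 66 71 71 68 72 67 70 68 70 74 77 82 84 77 74 76 77 76 76 73 74 77 77 78 74 76 69
col 340 from128 134 134 136 131 118 93 67 50 44 41 37 44 55 73 81 85 90 96 103 111 112 99 87 85 83 85 88 104 133 154 156 142 142 148 155 158 156 157 157 155 157 155 158 156 157 154 154 154 155 153 155 156 
[... 1535 characters left out ...]
 137 145 150 151 152 156 155 155 155 154 156 151 154 152 154 154 153 147 135 99 72 61 60 65 71 97 131 149 151 154 152 154 157 154 154 150 148 137 127 130 135 134 134 132 132 133 135 134 131 132 129 130 128 128 126 126 128 126
row 215 from255 126 128 129 128 130 129 125 128 129 132 132 129 129 127 121 103 93 104 133 147 154 154 150 151 153 152 151 149 137 117 83 63 61 58 61 57 60 62 62 69 69 66 69 65 67 69 68 68 68 68 67 69 66 65 70 66 70 69 68 69 69 66 70 66 69 67 73 69 66 70 71 67 67 69 71 71 73 69 68 69 68 71 69 70 67 71 69 69 69 70 70 69 69 71 71 69 70 70 71 69 67 65 66 78 103 131 146 150 153 154 152 153 153 150 151 144 123 99 82 81 81 81 83 101 122 131 136 135 133 133 134 134 131 133 130
```

Run:
```python
from h import *
import pickle
c,s,d=pickle.load(open("t5.pkl","rb"))
P=lambda u,v:plane(c,(u,v),.082)
TL,TR=P(263.4,165),P(366.4,152.7); e=TR-TL; L=np.linalg.norm(e); e/=L; n=np.array([e[1],-e[0]])
print(TL,TR,L,"yaw",np.arctan2(e[1],e[0]),"ctr",(TL+TR)/2+.034*n)
for a,b in(((273,215),(371,215)),((269.5,195),(369.5,195)),((284.5,215),(359,215)),((281.5,195),(357.5,195))):
    A,B=P(*a),P(*b); print(((A+B)/2).round(4),"along-x width",(B-A)@e,"x of mid", ((A+B)/2-(TL+TR)/2)@e)
for r in((300,235),(340,230)): print("far edge depth",(P(*r)-TL)@n)
E=(P(273,215)-P(265.5,175)),(P(371,215)-P(368,175)); print([np.arctan2(v[1],v[0])+np.pi/2 for v in E])
```

```text
[0.45662792 0.05557895] [0.53809646 0.07970783] 0.08496660990127987 yaw 0.2879431144567212 ctr [0.50701753 0.03504317]
[0.5118 0.0201] along-x width 0.08459226185208493 x of mid 0.00030165711334430127
[0.5066 0.0377] along-x width 0.08444875474942334 x of mid 0.00031533252353724284
[0.5116 0.0201] along-x width 0.06430759504212395 x of mid 9.171569956203073e-05
[0.5066 0.0377] along-x width 0.06418105070299272 x of mid 0.00032117251373485825
far edge depth 0.06630461452809655
far edge depth 0.06571518750669897
[np.float64(0.29477829306251113), np.float64(0.2911014295086365)]
```

Call:
{"method": "pendant", "body": {
  "motion": [0,0,0.02,0,0,-0.18,0,0,0.04,0,0,-0.36,0,0,0.06,0,0,-0.54,0,0,0.08,0,0,-0.72,0,0,0.08,0,0,-0.9,0,0,0.08,0,0,-0.9]
}}

```text
clock: 10.25
tcp_pos: [0.5066, 0.0348, 0.1379]
orientation: [-0.0, 0.25, 0.968, -0.0]
wrist_force: [0.4, 0.0, -0.4]
finger_gap: 0.0081
grip_force: 29.4
```

Run:
```python
from h import *
tool((.507,.035,.103),1.07)
```

```text
shift [-0.0002  0.0004  0.0349] world dyaw 0.005 (tool rz -0.005), j6 0.42 cur yaw 1.065 tilt [-0.001 -0.    -1.   ]
```

Call:
{"method": "pendant", "body": {
  "motion": [0,0,0.02,0,0,0,0,0,0.035,0,0,0,0,0,0.035,0,0,0]
}}

```text
clock: 10.62
tcp_pos: [0.5056, 0.0354, 0.1022]
orientation: [-0.001, 0.249, 0.968, -0.0]
wrist_force: [0.3, -0.1, -0.4]
finger_gap: 0.0083
grip_force: 29.4
```

Call:
{"method": "pendant", "body": {
  "motion": [0,0,0,0,0,0,0,0,0,0,0,0,0,0,0,0,0,0],
  "jaw": 0.03
}}

```text
clock: 11.0
tcp_pos: [0.507, 0.0356, 0.1038]
orientation: [0.001, 0.248, 0.969, 0.0]
wrist_force: [0.1, -0.1, -0.4]
finger_gap: 0.0299
grip_force: 0.0
```

Call:
{"method": "pendant", "body": {
  "motion": [0,0,-0.05,0,0,0.1,0,0,-0.1,0,0,0.2,0,0,-0.12,0,0,0.3],
  "jaw": 0.045
}}

```text
clock: 11.38
tcp_pos: [0.5081, 0.0355, 0.2269]
orientation: [0.003, 0.392, 0.92, 0.001]
wrist_force: [0.6, 0.4, -0.6]
finger_gap: 0.045
grip_force: 0.0
```

Run:
```python
from h import *
import pickle
c,s,d=pickle.load(open("t5.pkl","rb"))
for z in(.08,.1,.12,.14): print(z,"w5",plane(c,(170,258),z).round(3),plane(c,(120,262),z).round(3),"w5 ear z0",plane(c,(238,222),.01).round(3))
for z in(.08,.1,.12,.14): print(z,"side m5 jaw corners (533,420),(565,420)",plane(d,((533-310)/2+270,160),z).round(3),plane(d,((565-310)/2+270,160),z).round(3), "scene", plane(s,(290+210/2,160+52/2),z).round(3))
tool((.451,-.118,.15),.47)
```

```text
0.08 w5 [ 0.381 -0.046] [ 0.336 -0.058] w5 ear z0 [ 0.426 -0.032]
0.1 w5 [ 0.39  -0.033] [ 0.348 -0.044] w5 ear z0 [ 0.426 -0.032]
0.12 w5 [ 0.398 -0.02 ] [ 0.36  -0.031] w5 ear z0 [ 0.426 -0.032]
0.14 w5 [ 0.407 -0.008] [ 0.372 -0.017] w5 ear z0 [ 0.426 -0.032]
0.08 side m5 jaw corners (533,420),(565,420) [ 0.388 -0.098] [ 0.345 -0.102] scene [ 0.404 -0.073]
0.1 side m5 jaw corners (533,420),(565,420) [ 0.388 -0.061] [ 0.347 -0.065] scene [ 0.393 -0.049]
0.12 side m5 jaw corners (533,420),(565,420) [ 0.389 -0.024] [ 0.35  -0.027] scene [ 0.383 -0.025]
0.14 side m5 jaw corners (533,420),(565,420) [0.39  0.014] [0.352 0.01 ] scene [ 0.372 -0.   ]
shift [-0.0708 -0.1478  0.0767] world dyaw -0.296 (tool rz 0.296), j6 0.72 cur yaw 0.766 tilt [ 0.005 -0.001 -1.   ]
```

Call:
{"method": "pendant", "body": {
  "motion": [-0.02,-0.05,0,0,0,0.1,-0.04,-0.1,0.01,0,0,0.2,-0.0708,-0.148,0.04,0,0,0.296,-0.0708,-0.148,0.09,0,0,0.296,-0.0708,-0.148,0.1,0,0,0.296,-0.0708,-0.148,0.1,0,0,0.296],
  "jaw": 0.045
}}

```text
clock: 12.12
tcp_pos: [0.4494, -0.1177, 0.1236]
orientation: [-0.0, 0.521, 0.853, -0.0]
wrist_force: [0.7, -0.2, 0.4]
finger_gap: 0.0449
grip_force: 0.0
```

Create bolt.py:
```python
import sys
from h import *
c=cam("wrist",sys.argv[1]); im=c["image"]
u0,u1,v0,v1=map(int,sys.argv[2:6])
r=im[v0:v1,u0:u1]; b=cv2.cvtColor(r,cv2.COLOR_RGB2LAB)[...,2]; bg=cv2.medianBlur(b,71).astype(int)
m=((bg-b)>3).astype(np.uint8); m=cv2.morphologyEx(m,cv2.MORPH_CLOSE,np.ones((5,5)))
for k in cv2.findContours(m,0,1)[0]:
    if cv2.contourArea(k)>60:
        R=cv2.minAreaRect(k); p=cv2.boxPoints(R)+[u0,v0]; e1,e2=[(p[0]+p[1])/2,(p[2]+p[3])/2],[(p[1]+p[2])/2,(p[3]+p[0])/2]
        e=max((e1,e2),key=lambda t:np.linalg.norm(t[0]-t[1])); A,B=[plane(c,q,.008) for q in e]
        print(np.round(e,0).tolist(),np.round(R[1],0),"mid",((A+B)/2).round(4),"len",np.linalg.norm(A-B).round(3),"axis",np.arctan2(*(B-A)[::-1]).round(2))
```

```bash
python3 bolt.py w6 230 460 130 260
```

Run:
```python
from h import *
c=cam("wrist"); print(proj(c,(.437,-.09,.008)),proj(c,(.462,-.139,.008)))
tool((.45,-.1165,.029),.47)
```

```text
[[257.0, 252.0], [282.0, 252.0]] [25. 15.] mid [ 0.4318 -0.1727] len 0.021 axis 0.47
[[376.0, 220.0], [376.0, 259.0]] [27. 39.] mid [ 0.5053 -0.1229] len 0.036 axis -1.04
[[320.0, 168.0], [320.0, 231.0]] [63. 21.] mid [ 0.4484 -0.1136] len 0.053 axis -1.1
[319.18668298 166.85495617] [318.91870628 232.51396069]
shift [ 0.0019 -0.0002  0.0959] world dyaw -0.005 (tool rz 0.005), j6 0.67 cur yaw 0.475 tilt [ 0.002 -0.001 -1.   ]
```

Bolt 2 lies squarely between the fingers (image ends (320,168)–(320,231), 53 mm long, as it should be).

Call:
{"method": "pendant", "body": {
  "motion": [0.002,0,0.04,0,0,0,0.002,0,0.075,0,0,0,0.002,0,0.095,0,0,0,0.002,0,0.096,0,0,0,0.002,0,0.096,0,0,0]
}}

```text
clock: 12.85
tcp_pos: [0.45, -0.1167, 0.0288]
orientation: [0.001, 0.521, 0.853, 0.0]
wrist_force: [-0.7, -0.2, -0.9]
finger_gap: 0.0451
grip_force: 0.0
```

Call:
{"method": "pendant", "body": {
  "motion": [0,0,0,0,0,0,0,0,0,0,0,0,0,0,0,0,0,0,0,0,0,0,0,0],
  "jaw": 0.0,
  "grip_n": 30
}}

```text
clock: 13.35
tcp_pos: [0.4495, -0.1167, 0.0282]
orientation: [0.001, 0.522, 0.853, 0.0]
wrist_force: [-0.1, 0.4, 6.7]
finger_gap: 0.008
grip_force: 29.4
```

Call:
{"method": "pendant", "body": {
  "motion": [0,0,-0.05,0,0,0,0,0,-0.1,0,0,0,0,0,-0.15,0,0,0,0,0,-0.18,0,0,0,0,0,-0.18,0,0,0]
}}

```text
clock: 13.98
tcp_pos: [0.4499, -0.1172, 0.2098]
orientation: [0.003, 0.522, 0.853, 0.0]
wrist_force: [0.4, -0.4, -0.7]
finger_gap: 0.0075
grip_force: 29.7
```

```bash
python3 - <<'E'
from h import *
tool((.507,.035,.14),1.07)
E
```

```text
shift [0.1098 0.1199 0.0697] world dyaw 0.597 (tool rz -0.597), j6 0.67 cur yaw 0.473 tilt [ 0.005 -0.002 -1.   ]
```

Call:
{"method": "pendant", "body": {
  "motion": [0.035,0.04,0,0,0,-0.15,0.07,0.08,0,0,0,-0.3,0.1098,0.12,0,0,0,-0.45,0.1098,0.12,0.05,0,0,-0.597,0.1098,0.12,0.07,0,0,-0.597,0.1098,0.12,0.07,0,0,-0.597]
}}

```text
clock: 14.72
tcp_pos: [0.5027, 0.0364, 0.1342]
orientation: [-0.003, 0.248, 0.969, -0.001]
wrist_force: [0.6, -0.8, -0.3]
finger_gap: 0.0079
grip_force: 29.7
```

Run:
```python
from h import *
tool((.507,.035,.104),1.07); print(env.get_state()["finger_gap"])
```

```text
shift [-0.0046  0.0009  0.0302] world dyaw -0.000 (tool rz 0.000), j6 0.41 cur yaw 1.070 tilt [-0.007  0.    -1.   ]
0.00791279881839793
```

Call:
{"method": "pendant", "body": {
  "motion": [0,0,0.02,0,0,0,0,0,0.034,0,0,0,0,0,0.034,0,0,0]
}}

```text
clock: 15.1
tcp_pos: [0.5046, 0.0358, 0.1026]
orientation: [-0.001, 0.248, 0.969, -0.0]
wrist_force: [-0.0, 0.8, -0.1]
finger_gap: 0.0076
grip_force: 29.7
```

Call:
{"method": "pendant", "body": {
  "motion": [0,0,0,0,0,0,0,0,0,0,0,0,0,0,0,0,0,0],
  "jaw": 0.03
}}

```text
clock: 15.48
tcp_pos: [0.5058, 0.0359, 0.1039]
orientation: [0.001, 0.248, 0.969, 0.0]
wrist_force: [-0.9, 0.1, 0.5]
finger_gap: 0.03
grip_force: 0.0
```

Call:
{"method": "pendant", "body": {
  "motion": [0,0,-0.05,0,0,0.1,0,0,-0.1,0,0,0.2,0,0,-0.12,0,0,0.3],
  "jaw": 0.045
}}

```text
clock: 15.85
tcp_pos: [0.5068, 0.0359, 0.2269]
orientation: [0.003, 0.391, 0.92, 0.001]
wrist_force: [0.6, 0.5, -0.1]
finger_gap: 0.0449
grip_force: 0.0
```

Run:
```python
from h import *
tool((.449,-.192,.125),.5)
```

```text
shift [-0.1236 -0.2001  0.1017] world dyaw -0.267 (tool rz 0.267), j6 0.72 cur yaw 0.767 tilt [ 0.005 -0.001 -1.   ]
```

Call:
{"method": "pendant", "body": {
  "motion": [-0.03,-0.05,0,0,0,0.09,-0.06,-0.1,0,0,0,0.18,-0.09,-0.15,0.02,0,0,0.267,-0.1236,-0.2,0.04,0,0,0.267,-0.1236,-0.2,0.09,0,0,0.267,-0.1236,-0.2,0.1,0,0,0.267,-0.1236,-0.2,0.1,0,0,0.267],
  "jaw": 0.045
}}

```text
clock: 16.73
tcp_pos: [0.4477, -0.1913, 0.1234]
orientation: [-0.001, 0.508, 0.861, 0.0]
wrist_force: [1.4, -0.8, 1.0]
finger_gap: 0.045
grip_force: 0.0
```

```bash
python3 bolt.py w7 230 420 100 265
```

Run:
```python
from h import *
tool((.449,-.192,.029),.5); c=cam("wrist"); im=c["image"]; g=cv2.cvtColor(im,cv2.COLOR_RGB2GRAY)
s=cam("scene")["image"][120:240,300:420]; sd=cam("side")["image"][120:240,220:420]
o=np.zeros((600,800,3),np.uint8); o[:360]=cv2.resize(im[80:280],(800,250))[:1].repeat(360,0)*0
o[:400,:640]=im; o[400:600,:200]=cv2.resize(s,(200,200)); o[400:600,210:540]=cv2.resize(sd,(330,200)); cv2.imwrite("pics/m7.png",o[:,:,::-1])
```

```text
[[225.0, 242.0], [326.0, 275.0]] [106.  29.] mid [ 0.4402 -0.25  ] len 0.09 axis 0.14
[[374.0, 220.0], [377.0, 265.0]] [45. 25.] mid [ 0.5049 -0.1971] len 0.041 axis -0.96
[[317.0, 170.0], [311.0, 233.0]] [22. 64.] mid [ 0.4432 -0.1909] len 0.053 axis -1.16
shift [-0.0005  0.0002  0.0954] world dyaw -0.004 (tool rz 0.004), j6 0.50 cur yaw 0.504 tilt [ 0.001 -0.001 -1.   ]
```

View pics/m7.png

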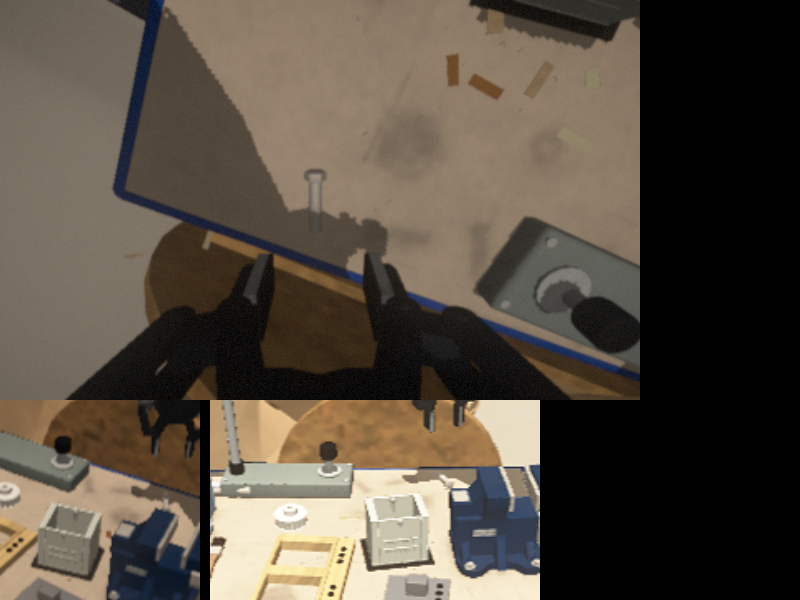

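Call:
{"method": "pendant", "body": {
  "motion": [0.002,-0.0015,0.04,0,0,0,0.002,-0.0015,0.075,0,0,0,0.002,-0.0015,0.095,0,0,0,0.002,-0.0015,0.095,0,0,0,0.002,-0.0015,0.095,0,0,0]
}}

```text
clock: 17.55
tcp_pos: [0.4467, -0.1913, 0.0297]
orientation: [0.001, 0.509, 0.861, -0.0]
wrist_force: [-0.6, -0.8, -0.9]
finger_gap: 0.0452
grip_force: 0.0
```

Call:
{"method": "pendant", "body": {
  "motion": [0,0,0,0,0,0,0,0,0,0,0,0,0,0,0,0,0,0,0,0,0,0,0,0],
  "jaw": 0.0,
  "grip_n": 30
}}

```text
clock: 18.05
tcp_pos: [0.4462, -0.1914, 0.0293]
orientation: [0.001, 0.509, 0.861, -0.0]
wrist_force: [-0.9, 0.6, 5.6]
finger_gap: 0.007
grip_force: 29.5
```

Call:
{"method": "pendant", "body": {
  "motion": [0,0,-0.05,0,0,0,0,0,-0.1,0,0,0,0,0,-0.15,0,0,0,0,0,-0.18,0,0,0,0,0,-0.18,0,0,0]
}}

```text
clock: 18.68
tcp_pos: [0.4469, -0.1919, 0.211]
orientation: [0.003, 0.509, 0.861, -0.0]
wrist_force: [-0.2, 0.3, -0.9]
finger_gap: 0.0071
grip_force: 29.1
```

```bash
python3 - <<'E'
from h import *
tool((.507,.035,.14),1.07)
E
```

```text
shift [0.1702 0.1618 0.0706] world dyaw 0.567 (tool rz -0.567), j6 0.50 cur yaw 0.503 tilt [ 0.005 -0.003 -1.   ]
```

Call:
{"method": "pendant", "body": {
  "motion": [0.042,0.04,0,0,0,-0.14,0.084,0.08,0,0,0,-0.28,0.126,0.12,0,0,0,-0.42,0.1702,0.162,0,0,0,-0.567,0.1702,0.162,0.05,0,0,-0.567,0.1702,0.162,0.07,0,0,-0.567,0.1702,0.162,0.09,0,0,-0.567,0.1702,0.162,0.106,0,0,-0.567]
}}

```text
clock: 19.68
tcp_pos: [0.5038, 0.0365, 0.0998]
orientation: [-0.002, 0.248, 0.969, -0.0]
wrist_force: [-0.5, 0.5, -0.5]
finger_gap: 0.0073
grip_force: 29.2
```

Call:
{"method": "pendant", "body": {
  "motion": [0,0,0,0,0,0,0,0,0,0,0,0]
}}

```text
clock: 19.92
tcp_pos: [0.5052, 0.0362, 0.1021]
orientation: [-0.0, 0.248, 0.969, -0.0]
wrist_force: [0.8, -0.7, 0.1]
finger_gap: 0.0072
grip_force: 29.2
```

Call:
{"method": "pendant", "body": {
  "motion": [0,0,0,0,0,0,0,0,0,0,0,0,0,0,0,0,0,0],
  "jaw": 0.03
}}

```text
clock: 20.3
tcp_pos: [0.5058, 0.0362, 0.1027]
orientation: [0.001, 0.248, 0.969, 0.0]
wrist_force: [-0.5, 0.3, -0.5]
finger_gap: 0.03
grip_force: 0.0
```

Call:
{"method": "pendant", "body": {
  "motion": [0,0,-0.05,0,0,0.1,0,0,-0.1,0,0,0.2,0,0,-0.15,0,0,0.3],
  "jaw": 0.085
}}

```text
clock: 20.68
tcp_pos: [0.5053, 0.0362, 0.254]
orientation: [0.0, 0.391, 0.92, 0.0]
wrist_force: [1.8, -0.1, -0.3]
finger_gap: 0.082
grip_force: 0.0
```

Run:
```python
from h import *
tool((.464,.157,.25),.29); tool((.45,.28,.26),.29)
```

```text
shift [0.1156 0.0541 0.004 ] world dyaw -0.477 (tool rz 0.477), j6 0.72 cur yaw 0.767 tilt [ 0. -0. -1.]
shift [ 0.2139  0.1293 -0.006 ] world dyaw -0.477 (tool rz 0.477), j6 0.72 cur yaw 0.767 tilt [ 0. -0. -1.]
```

Run:
```python
from h import *
tool((.50,.22,.30),1.57)
```

```text
shift [ 0.136   0.1237 -0.046 ] world dyaw 0.803 (tool rz -0.803), j6 0.72 cur yaw 0.767 tilt [ 0. -0. -1.]
```

Call:
{"method": "pendant", "body": {
  "motion": [0.03,0.05,-0.01,0,0,-0.18,0.06,0.09,-0.02,0,0,-0.36,0.1,0.125,-0.03,0,0,-0.54,0.134,0.129,-0.04,0,0,-0.72,0.134,0.129,-0.046,0,0,-0.8,0.134,0.129,-0.046,0,0,-0.8,0.134,0.129,-0.046,0,0,-0.8]
}}

```text
clock: 21.55
tcp_pos: [0.5048, 0.2219, 0.298]
orientation: [-0.0, 0.001, 1.0, -0.0]
wrist_force: [-0.5, -0.1, -0.9]
finger_gap: 0.085
grip_force: 0.0
```

Run:
```python
from h import *
import pickle
c=cam("wrist"); s=cam("scene"); d=cam("side"); pickle.dump((c,s,d),open("t8.pkl","wb"))
o=np.zeros((600,800,3),np.uint8); o[:400,:640]=c["image"]; o[400:600,:340]=cv2.resize(s["image"][150:350,120:460],(340,200)); o[400:,350:800]=cv2.resize(d["image"][150:350,0:450],(450,200)); cv2.imwrite("pics/m8.png",o[:,:,::-1])
```

```text
(no output)
```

View pics/m8.png

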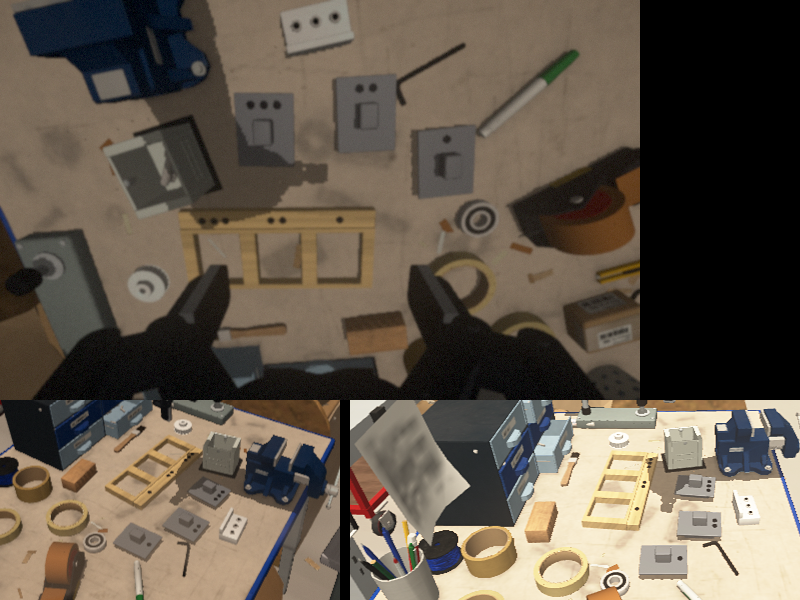

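Create lids.py:
```python
from h import *
def plates(c,z,seeds,thr=None):
    lab=cv2.cvtColor(cv2.medianBlur(c["image"],3),cv2.COLOR_RGB2LAB).astype(int)
    out=[]
    for s in seeds:
        u,v=int(s[0]),int(s[1]); 
        m=((lab[...,2]-128)<5).astype(np.uint8)
        m[:max(v-60,0)]=0; m[v+60:]=0; m[:,:max(u-60,0)]=0; m[:,u+60:]=0
        m=cv2.morphologyEx(cv2.morphologyEx(m,cv2.MORPH_OPEN,np.ones((5,5))),cv2.MORPH_CLOSE,np.ones((9,9)))
        k=max(cv2.findContours(m,0,1)[0],key=cv2.contourArea).reshape(-1,2)
        P=np.array([plane(c,q,z) for q in k]).astype(np.float32)*1000
        R=cv2.minAreaRect(P); ang=np.deg2rad(R[2]); w,h=R[1]
        if w<h: ang-=np.pi/2; w,h=h,w
        out.append((np.array(R[0])/1000,ang,(w,h),R)); print("ctr",np.round(R[0],1),"yaw %.3f"%((ang+np.pi/2)%np.pi-np.pi/2),"size",np.round((w,h),1))
    return out
if __name__=="__main__":
    import pickle
    c,s,d=pickle.load(open("t8.pkl","rb"))
    plates(c,.019,[(265,128),(365,113),(443,160)])
    for n,uvs in(("grip tops",[(263,132),(367,118),(450,165)]),): print(n,[plane(c,q,.043).round(4) for q in uvs])
    P=lambda u,v: plane(c,(u,v),.018).round(4)
    print("rack corners",P(179,210),P(375,208),P(375,288),P(182,285))
    g=cv2.cvtColor(c["image"],cv2.COLOR_RGB2HSV)[...,1]
    b=cv2.cvtColor(c["image"],cv2.COLOR_RGB2LAB)[...,2].astype(int)-128
    print("row250 from170",*b[250,170:385]); print("row260",*b[260,170:385])
    for u in(220,280,340): print("col",u,"from200",*b[200:295,u])
```

```bash
python3 lids.py
```

```text
ctr [464.9 155.4] yaw -0.023 size [87.7 70.8]
ctr [446.  281.2] yaw 0.034 size [87.5 73.9]
ctr [505.2 385.4] yaw 0.104 size [87.3 70.6]
grip tops [array([0.4636, 0.1576]), array([0.448 , 0.2784]), array([0.5032, 0.3814])]
rack corners [0.57   0.0334] [0.5676 0.2986] [0.6936 0.3057] [0.6881 0.0206]
row250 from170 13 14 12 13 13 12 12 13 12 13 12 12 17 21 25 25 27 26 26 27 26 25 26 26 23 17 15 13 11 12 12 12 14 13 13 13 13 14 14 13 13 14 14 14 13 13 12 10 11 9 11 11 12 12 14 13 12 13 14 13 13 13 13 13 13 13 13 13 14 13 18 20 24 24 24 23 23 26 24 24 25 25 24 23 24 21 19 14 12 14 13 13 12 12 13 13 13 14 12 13 13 13 12 12 12 12 11 12 13 12 12 13 12 10 13 12 12 11 12 12 12 12 12 10 12 14 15 19 17 19 21 19 24 23 25 23 23 23 25 24 27 25 25 26 23 24 20 14 12 11 12 12 13 12 11 11 12 13 13 13 12 12 13 12 13 14 13 14 12 12 13 13 13 14 13 13 13 13 13 13 12 12 14 14 13 14 13 12 11 9 10 16 20 24 25 25 24 25 23 24 26 24 24 21 16 14 14 13 11 13 12 11 14 14 12
row260 12 13 14 13 12 13 13 13 12 12 12 12 13 14 17 24 26 26 26 26 26 25 27 26 26 24 22 17 14 13 12 12 12 14 14 13 14 14 14 14 13 14 13 14 12 1
[... 667 characters left out ...]
11 10 9 10 12 13 13 14 13 14 13 14 13 13 11 6 6 5 4 7 6 8 2 3 6 7 7 4 6 7 6 6 8 7 7 5 3 7 8 8 2 3 6 3 7
col 280 from200 10 11 12 14 13 12 12 13 12 14 17 20 23 24 26 27 24 21 16 13 11 13 17 21 25 27 26 26 23 22 24 25 23 17 14 13 13 13 13 13 13 13 13 13 12 12 13 13 12 12 12 13 11 11 11 12 11 10 11 12 10 11 11 11 11 10 11 11 9 11 11 11 12 12 11 11 11 11 13 13 14 13 13 17 20 23 24 24 20 17 13 12 15 12 12
col 340 from200 10 10 12 11 10 12 12 11 12 15 19 22 23 24 24 22 20 12 8 6 7 9 15 21 25 27 25 23 23 26 25 23 21 16 13 13 13 13 13 12 13 12 12 13 12 13 13 13 12 13 13 13 14 13 13 13 13 13 13 14 12 14 12 13 13 13 13 14 13 13 13 14 13 13 13 14 12 12 11 14 14 11 15 19 23 24 25 22 17 14 13 13 14 13 13
```

Run:
```python
from h import *
import pickle
c,s,d=pickle.load(open("t8.pkl","rb"))
P=lambda u,v: plane(c,(u,v),.018).round(4)
print("y outer",P(182.5,250),P(370,250),P(183.8,260),P(370,260)); print("bar edges",P(240,250),P(317,250),P(240.5,260),P(317.2,260))
for u in(280,340): print("x near/win/far", P(u,215),P(u,233.5),P(u,288.3), "dot",P(u,219))
print("3dots",P(210,219.5),"1dot",P(340,219))
```

```text
y outer [0.6304 0.0295] [0.6308 0.2951] [0.6464 0.0291] [0.6468 0.2959]
bar edges [0.6306 0.111 ] [0.6307 0.22  ] [0.6465 0.1104] [0.6467 0.2203]
x near/win/far [0.5775 0.1699] [0.6051 0.1687] [0.6939 0.165 ] dot [0.5833 0.1696]
x near/win/far [0.5776 0.2515] [0.6052 0.2521] [0.6941 0.2539] dot [0.5835 0.2516]
3dots [0.5839 0.0738] 1dot [0.5835 0.2516]
```

Call:
{"method": "pendant", "body": {
  "motion": [0.02,0.02,0.05,0,0,-0.035,0.04,0.04,0.1,0,0,-0.035,0.057,0.058,0.15,0,0,-0.035,0.057,0.058,0.18,0,0,-0.035,0.057,0.058,0.18,0,0,-0.035,0.057,0.058,0.18,0,0,-0.035],
  "jaw": 0.05
}}

```text
clock: 22.45
tcp_pos: [0.4489, 0.2803, 0.1194]
orientation: [0.001, -0.017, 1.0, 0.0]
wrist_force: [0.1, 0.1, 0.5]
finger_gap: 0.0501
grip_force: 0.0
```

Run:
```python
from h import *
from lids import plates
import pickle
c=cam("wrist","w9"); pickle.dump(c,open("w9.pkl","wb"))
print(proj(c,(.447,.28,.043)))
tool((.447,.28,.044),1.605)
g=cv2.cvtColor(c["image"],cv2.COLOR_RGB2GRAY); u,v=proj(c,(.447,.28,.043)).astype(int)
print(u,v,"row",*g[v,u-60:u+60:2]); print("col",*g[v-60:v+60:2,u])
plates(c,.019,[(u,v)])
```

```text
[317.25602686 221.63737117]
shift [ 0.0025 -0.0004  0.0759] world dyaw 0.001 (tool rz -0.001), j6 0.37 cur yaw 1.604 tilt [ 0.003  0.001 -1.   ]
317 221 row 59 57 58 58 60 64 63 61 50 48 48 51 52 52 50 55 53 52 52 51 51 50 52 42 47 51 51 52 47 55 52 49 53 52 50 51 51 51 52 49 54 54 55 57 51 54 57 52 55 59 56 54 57 55 85 116 125 124 123 126
col 96 98 96 95 94 97 94 94 96 94 96 97 95 97 89 53 43 49 48 62 79 90 91 80 67 54 53 52 47 51 52 53 52 55 52 51 51 50 53 51 74 91 93 92 91 89 93 93 90 89 99 114 117 113 114 114 117 122 123 122
ctr [450.1 281.1] yaw 0.034 size [79.3 72.1]
```

Call:
{"method": "pendant", "body": {
  "motion": [0.002,0,0.03,0,0,0,0.002,0,0.06,0,0,0,0.002,0,0.075,0,0,0,0.002,0,0.075,0,0,0]
}}

```text
clock: 23.0
tcp_pos: [0.446, 0.28, 0.0433]
orientation: [-0.0, -0.017, 1.0, -0.0]
wrist_force: [-0.2, -0.1, 0.1]
finger_gap: 0.0499
grip_force: 0.0
```

Call:
{"method": "pendant", "body": {
  "motion": [0,0,0,0,0,0,0,0,0,0,0,0,0,0,0,0,0,0,0,0,0,0,0,0],
  "jaw": 0.0,
  "grip_n": 60
}}

```text
clock: 23.5
tcp_pos: [0.4471, 0.2808, 0.0448]
orientation: [0.002, -0.017, 1.0, 0.0]
wrist_force: [0.2, -0.5, 6.4]
finger_gap: 0.0211
grip_force: 60.3
```

Call:
{"method": "pendant", "body": {
  "motion": [0,0,-0.05,0,0,0,0,0,-0.1,0,0,0,0,0,-0.13,0,0,0,0,0,-0.13,0,0,0,0,0,-0.13,0,0,0]
}}

```text
clock: 24.12
tcp_pos: [0.4453, 0.28, 0.1726]
orientation: [-0.0, -0.017, 1.0, -0.0]
wrist_force: [-1.4, 0.3, -1.4]
finger_gap: 0.0207
grip_force: 59.5
```

```bash
python3 - <<'E'
from h import *
import pickle
c=cam("wrist","w10"); pickle.dump((c,env.get_state()),open("w10.pkl","wb"))
g=cv2.cvtColor(c["image"],cv2.COLOR_RGB2GRAY)
for u in(260,290,350,380): print("col",u,"from100",*g[100:330:2,u])
for v in(210,240): print("row",v,"from200",*g[v,200:440:2])
tool((.507,.035,.18),1.571+.289)
E
```

```text
col 260 from100 169 155 120 137 139 139 138 136 136 136 139 137 136 136 133 132 136 138 136 135 137 131 110 78 78 78 78 79 77 81 75 74 75 76 76 77 71 73 68 75 88 93 90 92 94 91 83 61 54 58 53 50 54 47 53 52 54 51 51 52 50 53 48 53 50 52 48 51 52 49 51 53 52 50 51 54 49 49 53 51 52 53 49 49 50 50 57 54 48 56 52 48 44 50 46 46 38 31 23 21 22 14 21 27 27 28 27 24 18 23 26 17 21 22 17
col 290 from100 139 138 138 138 137 139 140 138 137 136 139 136 137 135 134 136 129 126 130 134 136 136 126 91 76 80 76 77 80 78 75 78 79 76 76 73 80 72 71 77 95 94 95 93 96 95 91 93 93 96 92 83 83 80 77 67 61 51 51 50 52 50 47 53 51 53 52 48 51 51 53 55 52 52 49 50
[... 1087 characters left out ...]
26 29 31 37 56 93 96 94 91 93 94 84 57 35 33 34 34 30 35 37 60 89 95 97 96 97 94 96 99 95 94 100 95 99 99 99 97 98 96 97 96 97 97 94 78 75 74 75 73 74 75 74 71 73 72 71 70 70 71 70 71 71 70 73 72 72 74 75 76
row 240 from200 53 53 53 53 50 48 53 53 52 55 52 52 58 74 70 74 74 72 73 71 67 71 67 62 62 54 51 53 52 48 51 50 48 51 50 50 51 48 55 52 52 53 48 48 51 53 52 45 49 38 40 42 39 39 39 46 42 44 41 42 41 45 43 41 40 39 43 44 44 53 84 95 94 92 91 95 94 95 94 93 94 95 93 92 95 93 93 93 93 91 96 93 92 91 84 92 94 91 93 90 91 92 91 93 92 95 93 92 91 85 84 81 83 85 85 87 83 88 89 95
shift [-0.0536 -0.2468 -0.0079] world dyaw 0.255 (tool rz -0.255), j6 0.37 cur yaw 1.605 tilt [-0.002 -0.001 -1.   ]
```

View pics/w10.png

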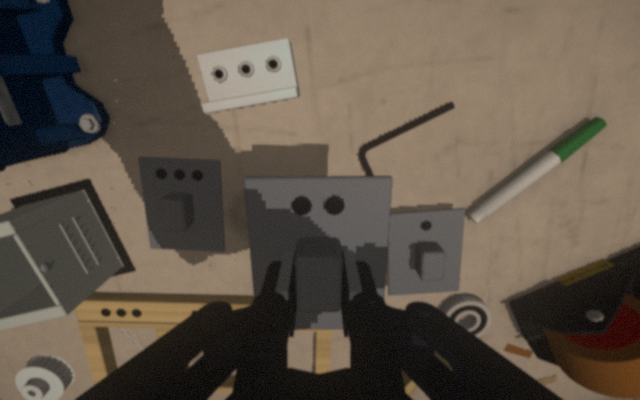

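Create edge.py:
```python
from h import *
def edge(c,st,pts,dz=-.0253):
    q=st["orientation"]; R=Ro.from_quat([q[1],q[2],q[3],q[0]]); p=st["tcp_pos"]
    for uv in pts:
        P=plane(c,uv,p[2]+dz); print(uv,"tool xy",R.inv().apply(np.array([*P,p[2]+dz])-p)[:2].round(4))
if __name__=="__main__":
    import pickle
    c,s=pickle.load(open("w10.pkl","rb")); edge(c,s,[(260,179.5),(350,179.5),(380,179.5),(246,200),(391,200),(391,240)])
```

```bash
python3 edge.py
```

```text
(260, 179.5) tool xy [ 0.0444 -0.0273]
(350, 179.5) tool xy [0.0445 0.0158]
(380, 179.5) tool xy [0.0445 0.0302]
(246, 200) tool xy [ 0.034  -0.0348]
(391, 200) tool xy [0.0341 0.0363]
(391, 240) tool xy [0.0125 0.0379]
```

Call:
{"method": "pendant", "body": {
  "motion": [-0.01,-0.05,-0.008,0,0,-0.06,-0.02,-0.1,-0.008,0,0,-0.12,-0.035,-0.15,-0.008,0,0,-0.18,-0.045,-0.2,-0.008,0,0,-0.255,-0.0536,-0.2468,-0.008,0,0,-0.255,-0.0536,-0.2468,-0.008,0,0,-0.255,-0.0536,-0.2468,-0.008,0,0,-0.255],
  "grip_n": 60
}}

```text
clock: 25.05
tcp_pos: [0.5069, 0.0355, 0.18]
orientation: [-0.001, -0.144, 0.99, 0.0]
wrist_force: [-0.5, 1.2, -0.5]
finger_gap: 0.0208
grip_force: 59.5
```

```bash
python3 - <<'E'
from h import *
import pickle
c=cam("wrist","w11"); s=env.get_state(); pickle.dump((c,s),open("w11.pkl","wb"))
from edge import edge
g=cv2.cvtColor(c["image"],cv2.COLOR_RGB2GRAY)
for u in(290,350): print("col",u,"from160",*g[160:200,u])
tool((.507,.035,.135),1.86)
for i in range(3): print(env.get_state()["tcp_pos"]); cam("side")
E
```

```text
col 290 from160 85 85 81 88 85 83 83 81 81 79 78 78 84 84 83 80 72 67 79 83 92 92 93 96 97 94 96 98 97 95 96 93 97 95 93 91 91 83 67 54
col 350 from160 133 128 125 118 114 117 127 137 140 137 121 96 74 71 66 62 60 74 84 93 97 98 97 99 98 99 99 97 98 99 97 99 98 98 99 98 99 98 96 97
shift [ 0.0001 -0.0011  0.0452] world dyaw -0.000 (tool rz 0.000), j6 -0.38 cur yaw 1.860 tilt [-0.002  0.    -1.   ]
[0.50690586 0.03603793 0.18024495]
[0.50706262 0.03635959 0.1805395 ]
[0.50719049 0.03649575 0.18076088]
```

Call:
{"method": "pendant", "body": {
  "motion": [0.0005,-0.0017,0.03,0,0,0,0.0005,-0.0017,0.048,0,0,0,0.0005,-0.0017,0.052,0,0,0,0.0005,-0.0017,0.055,0,0,0,0.0005,-0.0017,0.058,0,0,0,0.0005,-0.0017,0.060,0,0,0,0.0005,-0.0017,0.060,0,0,0]
}}

```text
clock: 26.12
tcp_pos: [0.5083, 0.0341, 0.1218]
orientation: [0.001, -0.144, 0.99, 0.0]
wrist_force: [0.6, 2.8, 1.5]
finger_gap: 0.0205
grip_force: 59.8
```

Call:
{"method": "pendant", "body": {
  "motion": [0,0,0.003,0,0,0,0,0,0.005,0,0,0,0,0,0.007,0,0,0,0,0,0.009,0,0,0,0,0,0.010,0,0,0,0,0,0.0105,0,0,0]
}}

```text
clock: 26.88
tcp_pos: [0.5071, 0.0337, 0.1118]
orientation: [-0.0, -0.144, 0.99, 0.0]
wrist_force: [-7.1, 3.9, 14.9]
finger_gap: 0.0204
grip_force: 61.8
```

Call:
{"method": "pendant", "body": {
  "motion": [0,0,0.001,0,0,0,0,0,0.002,0,0,0,0,0,0.002,0,0,0]
}}

```text
clock: 27.25
tcp_pos: [0.5072, 0.0337, 0.1118]
orientation: [0.0, -0.144, 0.99, -0.0]
wrist_force: [-10.8, 3.6, 28.3]
finger_gap: 0.0207
grip_force: 63.3
```

Call:
{"method": "pendant", "body": {
  "motion": [0,0,-0.002,0,0,0,0,0,-0.002,0,0,0]
}}

```text
clock: 27.5
tcp_pos: [0.5071, 0.0338, 0.1118]
orientation: [-0.0, -0.144, 0.99, 0.0]
wrist_force: [-6.5, 3.6, 13.6]
finger_gap: 0.0205
grip_force: 61.5
```

Call:
{"method": "pendant", "body": {
  "motion": [0,0,0,0,0,0,0,0,0,0,0,0,0,0,0,0,0,0],
  "jaw": 0.05
}}

```text
clock: 27.88
tcp_pos: [0.5077, 0.0333, 0.1104]
orientation: [-0.0, -0.144, 0.99, -0.0]
wrist_force: [0.4, 0.4, 0.1]
finger_gap: 0.05
grip_force: 0.0
```

Call:
{"method": "pendant", "body": {
  "motion": [0,0,-0.04,0,0,0,0,0,-0.08,0,0,0,0,0,-0.11,0,0,0,0,0,-0.11,0,0,0],
  "jaw": 0.05
}}

```text
clock: 28.38
tcp_pos: [0.5095, 0.0333, 0.2231]
orientation: [0.002, -0.144, 0.99, -0.001]
wrist_force: [-0.3, 0.2, 0.5]
finger_gap: 0.0501
grip_force: 0.0
```

Run:
```python
from h import *
import pickle
c=cam("wrist"); s=cam("scene"); d=cam("side"); pickle.dump((c,s,d,env.get_state()),open("t12.pkl","wb"))
o=np.zeros((600,800,3),np.uint8); o[:250,:400]=cv2.resize(c["image"],(400,250)); o[:250,400:]=cv2.resize(c["image"][140:265,220:420],(400,250)); 
o[260:600,:400]=cv2.resize(s["image"][150:235,290:390],(400,340)); o[260:600,400:]=cv2.resize(d["image"][145:230,280:380],(400,340)); cv2.imwrite("pics/m12.png",o[:,:,::-1])
```

```text
(no output)
```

View pics/m12.png

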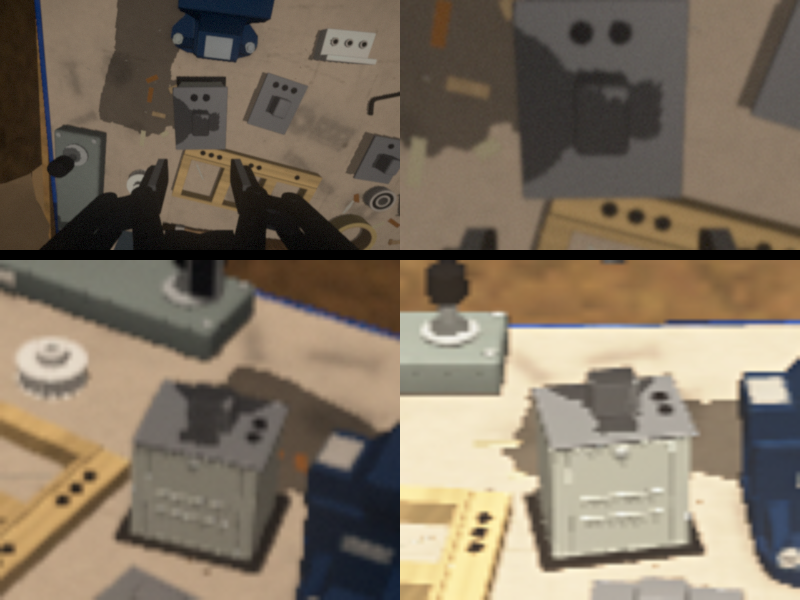

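Run:
```python
from h import *
tool((.60,.165,.2231),1.571)
```

```text
shift [-0.1264  0.0996 -0.0037] world dyaw -0.289 (tool rz 0.289), j6 -0.38 cur yaw 1.860 tilt [-0.002 -0.    -1.   ]
```

Call:
{"method": "pendant", "body": {
  "motion": [-0.02,0.05,0,0,0,0.15,-0.04,0.09,0,0,0,0.289,-0.05,0.12,0,0,0,0.289,-0.05,0.152,0,0,0,0.289,-0.05,0.152,0,0,0,0.289,-0.05,0.152,0,0,0,0.289],
  "jaw": 0.085
}}

```text
clock: 29.28
tcp_pos: [0.5119, 0.1931, 0.2196]
orientation: [-0.001, -0.0, 1.0, -0.0]
wrist_force: [0.3, -1.2, -0.4]
finger_gap: 0.0848
grip_force: 0.0
```

Create rack.py:
```python
from h import *
import pickle,sys
c=cam("wrist","rk"+sys.argv[1]); st=env.get_state(); pickle.dump((c,st),open("rk%s.pkl"%sys.argv[1],"wb")); print(st["tcp_pos"])
b=cv2.cvtColor(cv2.GaussianBlur(c["image"],(3,3),0),cv2.COLOR_RGB2LAB); L=b[...,0].astype(int); b=b[...,2].astype(int)-128
def trans(a):  # wood/non-wood transitions
    w=a>17; return [i for i in range(1,len(a)) if w[i]!=w[i-1]]
for y in(.065,.09,.15,.165,.18,.235,.25,.265):
    P=[(x,y,.018) for x in np.arange(.55,.715,.0005)]; uv=np.array([proj(c,p) for p in P])
    ok=(uv[:,0]>0)&(uv[:,0]<639)&(uv[:,1]>0)&(uv[:,1]<399); a=np.array([b[int(round(v)),int(round(u))] if o else 0 for (u,v),o in zip(uv,ok)])
    print("y",y,"x at",[round(P[i][0],4) for i in trans(a)], "ok",ok.sum())
for x in(.585,.62,.635,.65,.665):
    P=[(x,y,.018) for y in np.arange(.0,.34,.0005)]; uv=np.array([proj(c,p) for p in P])
    ok=(uv[:,0]>0)&(uv[:,0]<639)&(uv[:,1]>0)&(uv[:,1]<399); a=np.array([b[int(round(v)),int(round(u))] if o else 0 for (u,v),o in zip(uv,ok)])
    print("x",x,"y at",[round(P[i][1],4) for i in trans(a)])
```

```bash
python3 rack.py 1
```

```text
[0.51221013 0.19281929 0.21989723]
y 0.065 x at [np.float64(0.5925), np.float64(0.605)] ok 330
y 0.09 x at [np.float64(0.5885), np.float64(0.605), np.float64(0.6865), np.float64(0.6955)] ok 330
y 0.15 x at [np.float64(0.5725), np.float64(0.605), np.float64(0.685), np.float64(0.6955)] ok 330
y 0.165 x at [np.float64(0.571), np.float64(0.605), np.float64(0.685), np.float64(0.6955)] ok 330
y 0.18 x at [np.float64(0.57), np.float64(0.605), np.float64(0.685), np.float64(0.6955)] ok 330
y 0.235 x at [np.float64(0.57), np.float64(0.605), np.float64(0.685), np.float64(0.694)] ok 330
y 0.25 x at [np.float64(0.57), np.float64(0.5795), np.float64(0.5895), np.float64(0.605), np.float64(0.685), np.float64(0.6955)] ok 330
y 0.265 x at [np.float64(0.57), np.float64(0.605), np.float64(0.685), np.float64(0.6935)] ok 330
x 0.585 y at [n
[... 167 characters left out ...]
256), np.float64(0.2995)]
x 0.62 y at [np.float64(0.03), np.float64(0.0475), np.float64(0.1115), np.float64(0.1335), np.float64(0.196), np.float64(0.2195), np.float64(0.2835), np.float64(0.2995)]
x 0.635 y at [np.float64(0.029), np.float64(0.0455), np.float64(0.1115), np.float64(0.134), np.float64(0.189), np.float64(0.22), np.float64(0.2835), np.float64(0.3)]
x 0.65 y at [np.float64(0.0305), np.float64(0.0315), np.float64(0.1115), np.float64(0.134), np.float64(0.187), np.float64(0.194), np.float64(0.1975), np.float64(0.22), np.float64(0.2835), np.float64(0.3)]
x 0.665 y at [np.float64(0.1115), np.float64(0.1345), np.float64(0.1975), np.float64(0.2205), np.float64(0.2835), np.float64(0.3015)]
```

Call:
{"method": "pendant", "body": {
  "motion": [0.03,-0.02,0.03,0,0,0.02,0.048,-0.036,0.08,0,0,0.02,0.048,-0.036,0.1,0,0,0.02,0.048,-0.036,0.1,0,0,0.02,0.048,-0.036,0.1,0,0,0.02],
  "jaw": 0.05
}}

```text
clock: 29.95
tcp_pos: [0.4656, 0.1572, 0.1218]
orientation: [0.001, 0.01, 1.0, 0.0]
wrist_force: [0.4, -0.9, -0.1]
finger_gap: 0.0502
grip_force: 0.0
```

Run:
```python
from h import *
tool((.464,.157,.044),1.55)
```

```text
shift [ 0.0018 -0.0002  0.0778] world dyaw 0.000 (tool rz -0.000), j6 0.18 cur yaw 1.550 tilt [ 0.002  0.    -1.   ]
```

Call:
{"method": "pendant", "body": {
  "motion": [0.0015,0,0.03,0,0,0,0.0015,0,0.06,0,0,0,0.0015,0,0.076,0,0,0,0.0015,0,0.077,0,0,0]
}}

```text
clock: 30.45
tcp_pos: [0.4634, 0.1576, 0.0439]
orientation: [0.0, 0.01, 1.0, -0.0]
wrist_force: [0.3, -0.4, 0.1]
finger_gap: 0.0501
grip_force: 0.0
```

Call:
{"method": "pendant", "body": {
  "motion": [0,0,0,0,0,0,0,0,0,0,0,0,0,0,0,0,0,0,0,0,0,0,0,0],
  "jaw": 0.0,
  "grip_n": 60
}}

```text
clock: 30.95
tcp_pos: [0.4644, 0.1578, 0.0453]
orientation: [0.002, 0.01, 1.0, 0.0]
wrist_force: [-0.3, 0.4, 6.3]
finger_gap: 0.0207
grip_force: 60.5
```

Call:
{"method": "pendant", "body": {
  "motion": [0,0,-0.05,0,0,0,0,0,-0.1,0,0,0,0,0,-0.13,0,0,0,0,0,-0.13,0,0,0,0,0,-0.13,0,0,0]
}}

```text
clock: 31.58
tcp_pos: [0.4624, 0.1575, 0.1733]
orientation: [-0.0, 0.01, 1.0, -0.0]
wrist_force: [0.4, -0.3, -0.7]
finger_gap: 0.0207
grip_force: 59.6
```

```bash
cat > held.py <<'E'
from h import *
import sys
c=cam("wrist"); s=env.get_state(); q=s["orientation"]; R=Ro.from_quat([q[1],q[2],q[3],q[0]]); p=s["tcp_pos"]; dz=-.0253
lab=cv2.cvtColor(cv2.GaussianBlur(c["image"],(3,3),0),cv2.COLOR_RGB2LAB).astype(int); b=lab[...,2]-128
def line(P): # P tool coords (x,y)
    out=[]
    for t in P:
        X=p+R.apply([t[0],t[1],-dz]); u,v=proj(c,X); out.append(b[int(round(v)),int(round(u))] if 0<=u<639.5 and 0<=v<399.5 else 99)
    return np.array(out)
xs=np.arange(.02,.06,.0005)
for y in(-.025,-.012,0,.012,.025):
    a=line([(x,y) for x in xs]); i=np.argmax(a>6); print("y",y,"front edge x %.4f"%xs[i], end="; ")
print()
ys=np.arange(.02,.05,.0005)
for sg in(-1,1):
  for x in(.02,.03,.038):
    a=line([(x,sg*y) for y in ys]); i=np.argmax(a>6); print("side y %.4f"%(sg*ys[i]),end="; ")
print()
E
python3 held.py
```

Run:
```python
from h import *
tool((.646,.0795,.14),1.571)
```

```text
y -0.025 front edge x 0.0450; y -0.012 front edge x 0.0445; y 0 front edge x 0.0450; y 0.012 front edge x 0.0440; y 0.025 front edge x 0.0445; 
side y -0.0355; side y -0.0350; side y -0.0355; side y 0.0365; side y 0.0365; side y 0.0365; 
shift [-0.1856 -0.0743  0.0323] world dyaw 0.020 (tool rz -0.020), j6 0.18 cur yaw 1.551 tilt [-0.002 -0.    -1.   ]
```

Call:
{"method": "pendant", "body": {
  "motion": [-0.055,-0.02,0,0,0,-0.02,-0.11,-0.042,0,0,0,-0.02,-0.165,-0.063,0,0,0,-0.02,-0.1856,-0.0743,0.02,0,0,-0.02,-0.1856,-0.0743,0.05,0,0,-0.02,-0.1856,-0.0743,0.07,0,0,-0.02,-0.1856,-0.0743,0.07,0,0,-0.02,-0.1856,-0.0743,0.07,0,0,-0.02]
}}

```text
clock: 32.62
tcp_pos: [0.6469, 0.0797, 0.1036]
orientation: [-0.0, -0.0, 1.0, -0.0]
wrist_force: [0.7, 0.2, -0.6]
finger_gap: 0.0207
grip_force: 59.6
```

```bash
python3 held.py
```

Run:
```python
from h import *
tool((.646,.0795,.0475),1.571)
```

```text
y -0.025 front edge x 0.0460; y -0.012 front edge x 0.0460; y 0 front edge x 0.0465; y 0.012 front edge x 0.0465; y 0.025 front edge x 0.0455; 
side y -0.0355; side y -0.0355; side y -0.0350; side y 0.0355; side y 0.0350; side y 0.0355; 
shift [ 0.0014 -0.0002  0.0569] world dyaw -0.000 (tool rz 0.000), j6 -0.00 cur yaw 1.571 tilt [ 0.001 -0.    -1.   ]
```

Call:
{"method": "pendant", "body": {
  "motion": [0.001,0,0.02,0,0,0,0.001,0,0.036,0,0,0,0.001,0,0.046,0,0,0,0.001,0,0.052,0,0,0,0.001,0,0.056,0,0,0,0.001,0,0.056,0,0,0]
}}

```text
clock: 33.42
tcp_pos: [0.6464, 0.0796, 0.0484]
orientation: [0.0, -0.0, 1.0, -0.0]
wrist_force: [-1.7, 0.6, 1.1]
finger_gap: 0.0208
grip_force: 59.7
```

Call:
{"method": "pendant", "body": {
  "motion": [0,0,0.0007,0,0,0,0,0,0.0007,0,0,0]
}}

```text
clock: 33.67
tcp_pos: [0.6464, 0.0796, 0.0484]
orientation: [0.001, -0.0, 1.0, -0.0]
wrist_force: [-3.0, -0.9, 6.7]
finger_gap: 0.0211
grip_force: 60.6
```

Call:
{"method": "pendant", "body": {
  "motion": [0,0,0,0,0,0,0,0,0,0,0,0,0,0,0,0,0,0],
  "jaw": 0.05
}}

```text
clock: 34.05
tcp_pos: [0.646, 0.0796, 0.0468]
orientation: [-0.0, -0.0, 1.0, -0.0]
wrist_force: [-0.2, -0.3, 0.4]
finger_gap: 0.0498
grip_force: 0.0
```

Call:
{"method": "pendant", "body": {
  "motion": [0,0,-0.05,0,0,0,0,0,-0.1,0,0,0,0,0,-0.15,0,0,0,0,0,-0.15,0,0,0]
}}

```text
clock: 34.55
tcp_pos: [0.6488, 0.0797, 0.2025]
orientation: [0.005, -0.0, 1.0, -0.0]
wrist_force: [-0.2, -0.2, -0.1]
finger_gap: 0.05
grip_force: 0.0
```

Run:
```python
from h import *
from lids import plates
import pickle
c=cam("wrist"); s=cam("scene"); d=cam("side"); pickle.dump((c,s,d),open("t13.pkl","wb"))
print(env.get_state()["tcp_pos"]); 
for z in(.022,.032): plates(c,z,[proj(c,(.646,.08,z))])
# dots centroid
u,v=proj(c,(.611,.08,.022)).astype(int); g=cv2.cvtColor(c["image"],cv2.COLOR_RGB2GRAY)[v-12:v+13,u-40:u+41]
tool((.504,.383,.2),1.571+.10)
```

```text
[0.64549562 0.07961146 0.19604021]
ctr [645.8  79.7] yaw 0.001 size [86.2 68.5]
ctr [643.1  79.7] yaw 0.001 size [83.4 66.2]
shift [ 0.1414  0.3034 -0.0038] world dyaw 0.100 (tool rz -0.100), j6 -0.00 cur yaw 1.571 tilt [-0.001 -0.    -1.   ]
```

Call:
{"method": "pendant", "body": {
  "motion": [0.03,0.055,0,0,0,-0.03,0.055,0.11,0,0,0,-0.06,0.08,0.165,0,0,0,-0.1,0.105,0.22,0,0,0,-0.1,0.13,0.275,0.01,0,0,-0.1,0.1414,0.3034,0.05,0,0,-0.1,0.1414,0.3034,0.07,0,0,-0.1,0.1414,0.3034,0.07,0,0,-0.1],
  "jaw": 0.05
}}

```text
clock: 35.7
tcp_pos: [0.5017, 0.3821, 0.123]
orientation: [-0.003, -0.051, 0.999, -0.002]
wrist_force: [-0.7, 0.0, -0.9]
finger_gap: 0.0501
grip_force: 0.0
```

Run:
```python
from h import *
from lids import plates
c=cam("wrist"); print(env.get_state()["tcp_pos"])
plates(c,.019,[proj(c,(.504,.383,.019))])
tool((.504,.383,.044),1.571+.10)
```

```text
[0.50311273 0.38225752 0.12485839]
ctr [505.3 390. ] yaw 0.121 size [88.6 79.6]
shift [-0.0013  0.0008  0.0809] world dyaw -0.000 (tool rz 0.000), j6 0.42 cur yaw 1.671 tilt [-0.004 -0.002 -1.   ]
```

Call:
{"method": "pendant", "body": {
  "motion": [-0.0005,0,0.03,0,0,0,-0.0005,0,0.06,0,0,0,-0.0005,0,0.078,0,0,0,-0.0005,0,0.08,0,0,0,-0.0005,0,0.08,0,0,0]
}}

```text
clock: 36.38
tcp_pos: [0.5058, 0.3832, 0.048]
orientation: [0.001, -0.05, 0.999, 0.0]
wrist_force: [0.4, -0.7, 0.9]
finger_gap: 0.0498
grip_force: 0.0
```

Call:
{"method": "pendant", "body": {
  "motion": [0,0,0,0,0,0,0,0,0,0,0,0,0,0,0,0,0,0,0,0,0,0,0,0],
  "jaw": 0.0,
  "grip_n": 60
}}

```text
clock: 36.88
tcp_pos: [0.5058, 0.3837, 0.0485]
orientation: [0.001, -0.05, 0.999, 0.001]
wrist_force: [-0.4, 0.3, 6.3]
finger_gap: 0.0207
grip_force: 59.5
```

Call:
{"method": "pendant", "body": {
  "motion": [0,0,-0.05,0,0,0,0,0,-0.1,0,0,0,0,0,-0.13,0,0,0,0,0,-0.13,0,0,0,0,0,-0.13,0,0,0]
}}

```text
clock: 37.5
tcp_pos: [0.5044, 0.3827, 0.1758]
orientation: [-0.001, -0.05, 0.999, -0.001]
wrist_force: [0.7, 0.0, -1.4]
finger_gap: 0.0204
grip_force: 59.0
```

```bash
python3 held.py
```

Run:
```python
from h import *
tool((.646,.252,.14),1.571)
```

```text
y -0.025 front edge x 0.0460; y -0.012 front edge x 0.0460; y 0 front edge x 0.0460; y 0.012 front edge x 0.0455; y 0.025 front edge x 0.0450; 
side y -0.0345; side y -0.0345; side y -0.0350; side y 0.0360; side y 0.0355; side y 0.0355; 
shift [-0.1282 -0.144   0.035 ] world dyaw -0.100 (tool rz 0.100), j6 0.42 cur yaw 1.671 tilt [-0.003 -0.002 -1.   ]
```

Call:
{"method": "pendant", "body": {
  "motion": [-0.04,-0.045,0,0,0,0.05,-0.08,-0.09,0,0,0,0.1,-0.115,-0.13,0,0,0,0.1,-0.1282,-0.144,0.01,0,0,0.1,-0.1282,-0.144,0.04,0,0,0.1,-0.1282,-0.144,0.068,0,0,0.1,-0.1282,-0.144,0.068,0,0,0.1,-0.1282,-0.144,0.068,0,0,0.1]
}}

```text
clock: 38.55
tcp_pos: [0.6466, 0.253, 0.1091]
orientation: [-0.0, -0.0, 1.0, -0.0]
wrist_force: [0.5, -0.1, -0.4]
finger_gap: 0.0208
grip_force: 59.1
```

```bash
sed 's/dz=-.0253/dz=-.0293/' held.py > held2.py; python3 held2.py
```

Run:
```python
from h import *
tool((.646,.252,.0515),1.571)
```

```text
y -0.025 front edge x 0.0460; y -0.012 front edge x 0.0465; y 0 front edge x 0.0465; y 0.012 front edge x 0.0460; y 0.025 front edge x 0.0455; 
side y -0.0345; side y -0.0345; side y -0.0350; side y 0.0360; side y 0.0360; side y 0.0360; 
shift [ 0.0013 -0.0012  0.0585] world dyaw -0.001 (tool rz 0.001), j6 0.26 cur yaw 1.572 tilt [ 0.001  0.    -1.   ]
```

Call:
{"method": "pendant", "body": {
  "motion": [0.0005,-0.001,0.02,0,0,0,0.0005,-0.001,0.036,0,0,0,0.0005,-0.001,0.046,0,0,0,0.0005,-0.001,0.053,0,0,0,0.0005,-0.001,0.057,0,0,0,0.0005,-0.001,0.058,0,0,0,0.0005,-0.001,0.058,0,0,0]
}}

```text
clock: 39.48
tcp_pos: [0.6467, 0.2517, 0.0516]
orientation: [0.0, -0.0, 1.0, 0.0]
wrist_force: [-0.9, 0.3, 1.9]
finger_gap: 0.0205
grip_force: 59.3
```

Call:
{"method": "pendant", "body": {
  "motion": [0,0,0.0006,0,0,0,0,0,0.0006,0,0,0]
}}

```text
clock: 39.72
tcp_pos: [0.6467, 0.2517, 0.0515]
orientation: [0.0, -0.0, 1.0, 0.0]
wrist_force: [-2.1, 0.7, 4.9]
finger_gap: 0.0206
grip_force: 59.8
```

Call:
{"method": "pendant", "body": {
  "motion": [0,0,0,0,0,0,0,0,0,0,0,0,0,0,0,0,0,0],
  "jaw": 0.05
}}

```text
clock: 40.1
tcp_pos: [0.6465, 0.2515, 0.0502]
orientation: [-0.0, -0.0, 1.0, -0.0]
wrist_force: [-0.3, 0.2, -0.7]
finger_gap: 0.0499
grip_force: 0.0
```

Call:
{"method": "pendant", "body": {
  "motion": [0,0,-0.05,0,0,0,0,0,-0.1,0,0,0,0,0,-0.15,0,0,0,0,0,-0.15,0,0,0]
}}

```text
clock: 40.6
tcp_pos: [0.6492, 0.2523, 0.2063]
orientation: [0.005, -0.0, 1.0, 0.001]
wrist_force: [-0.3, 0.3, 0.0]
finger_gap: 0.0499
grip_force: 0.0
```

Run:
```python
from h import *
from lids import plates
import pickle
c=cam("wrist"); s=cam("scene"); d=cam("side"); pickle.dump((c,s,d),open("t14.pkl","wb"))
print(env.get_state()["tcp_pos"]); 
plates(c,.022,[proj(c,(.646,.252,.022))]); plates(c,.022,[proj(c,(.646,.0795,.022))])
print("side view"); plates(d,.022,[proj(d,(.646,.252,.022))]); plates(d,.086,[proj(d,(.507,.035,.086))]); plates(d,.022,[proj(d,(.646,.0795,.022))])
tool((.649,-.154,.2),1.571)
```

```text
[0.64602416 0.2514468  0.19938144]
ctr [646.7 252.1] yaw -0.002 size [86.3 68.1]
ctr [645.7  81.2] yaw 0.001 size [86.  70.1]
side view
ctr [814.3  83. ] yaw -1.214 size [128.6  56.4]
ctr [394.1  56.6] yaw 1.566 size [292.5  61. ]
ctr [806.2 -92.8] yaw 1.498 size [305.7 112.6]
shift [-2.900e-03 -4.054e-01 -4.000e-04] world dyaw 0.000 (tool rz -0.000), j6 0.26 cur yaw 1.571 tilt [-0.001 -0.    -1.   ]
```

Call:
{"method": "pendant", "body": {
  "motion": [0,-0.055,0,0,0,0,0,-0.11,0,0,0,0,0,-0.165,0,0,0,0,0,-0.22,0,0,0,0,0,-0.275,0,0,0,0,0,-0.33,0,0,0,0,0,-0.38,0,0,0,0,-0.003,-0.405,0,0,0,0],
  "jaw": 0.0,
  "grip_n": 40
}}

```text
clock: 41.75
tcp_pos: [0.6483, -0.1558, 0.1981]
orientation: [-0.002, 0.001, 1.0, 0.001]
wrist_force: [-0.7, 0.1, -0.3]
finger_gap: -0.0001
grip_force: 0.0
```

Call:
{"method": "pendant", "body": {
  "motion": [0,0,0.04,0,0,0,0,0,0.08,0,0,0,0,0,0.08,0,0,0,0,0,0.08,0,0,0]
}}

```text
clock: 42.25
tcp_pos: [0.6499, -0.1529, 0.1211]
orientation: [0.0, -0.0, 1.0, 0.0]
wrist_force: [0.6, -0.3, 0.5]
finger_gap: 0.0
grip_force: 0.0
```

Run:
```python
from h import *
tool((.6495,-.154,.106),1.571)
c=cam("wrist"); g=cv2.cvtColor(c["image"],cv2.COLOR_RGB2GRAY); u,v=proj(c,(.6495,-.154,.084)); print(u,v)
for dv in(-20,-10,0): print(*g[int(v)+dv,int(u)-60:int(u)+61:4])
```

```text
shift [ 0.0004 -0.0011  0.0151] world dyaw -0.001 (tool rz 0.001), j6 -0.35 cur yaw 1.572 tilt [ 0.  0. -1.]
315.4498636794667 251.30824976140687
79 81 81 58 62 61 63 62 61 56 21 14 25 27 26 25 27 31 34 34 41 32 62 65 68 66 69 86 113 98 138
79 78 82 66 61 60 61 61 61 49 28 25 25 25 24 23 28 25 30 30 30 32 56 85 79 69 81 98 118 106 135
80 80 81 81 58 56 58 61 62 58 28 21 26 46 49 38 29 46 50 46 28 33 107 115 113 114 116 114 116 108 130
```

Knob is under the closed fingertips; press down 29 mm to tcp z ≈ 0.091.

Call:
{"method": "pendant", "body": {
  "motion": [0,-0.001,0.012,0,0,0,0,-0.001,0.018,0,0,0,0,-0.001,0.022,0,0,0,0,-0.001,0.026,0,0,0,0,-0.001,0.029,0,0,0,0,-0.001,0.030,0,0,0,0,-0.001,0.030,0,0,0]
}}

```text
clock: 43.18
tcp_pos: [0.6493, -0.1544, 0.092]
orientation: [0.0, -0.0, 1.0, -0.0]
wrist_force: [-3.8, 1.2, 10.7]
finger_gap: -0.0
grip_force: 5.0
```

Call:
{"method": "pendant", "body": {
  "motion": [0,0,0.001,0,0,0,0,0,0.001,0,0,0]
}}

```text
clock: 43.42
tcp_pos: [0.6493, -0.1544, 0.0919]
orientation: [0.0, -0.0, 1.0, -0.0]
wrist_force: [-4.9, 1.8, 14.6]
finger_gap: 0.0001
grip_force: 7.3
```

Call:
{"method": "pendant", "body": {
  "motion": [0,0,-0.05,0,0,0,0,0,-0.1,0,0,0,0.05,0,-0.14,0,0,0,0.1,0,-0.14,0,0,0,0.15,0,-0.14,0,0,0,0.15,0,-0.14,0,0,0,0.15,0,-0.14,0,0,0]
}}

```text
clock: 44.3
tcp_pos: [0.5, -0.1547, 0.2298]
orientation: [0.001, 0.0, 1.0, -0.0]
wrist_force: [0.3, -0.2, -0.7]
finger_gap: -0.0002
grip_force: 0.0
```

Run:
```python
from h import *
import pickle
c0=pickle.load(open("c0.pkl","rb")); t=pickle.load(open("t14.pkl","rb"))
s=cam("scene"); d=cam("side")
for n,now,ini,on,(x0,x1,y0,y1) in(("scene",s,c0["scene"],t[1],(322,352,135,168)),("side",d,c0["side"],t[2],(278,306,135,168))):
    for k,i in(("init",ini),("on",on),("now",now)):
        g=cv2.cvtColor(i["image"],cv2.COLOR_RGB2GRAY)[y0:y1,x0:x1]; m=(g<50).astype(np.uint8); M=cv2.moments(m,True); print(n,k,M["m00"],x0+M["m10"]/M["m00"],y0+M["m01"]/M["m00"])
from edge import *
st=env.get_state(); print(st["tcp_pos"],st["wrist_force"])
# lid on tub: plate top extents in wrist view
from lids import plates
w=cam("wrist"); plates(w,.086,[proj(w,(.507,.035,.086))]); plates(w,.022,[proj(w,(.646,.08,.022))])
```

```text
scene init 142.0 340.3521126760563 151.8732394366197
scene on 101.0 338.3762376237624 147.12871287128712
scene now 107.0 338.5420560747664 150.99065420560748
side init 67.0 291.65671641791045 155.05970149253733
side on 86.0 291.3488372093023 150.45348837209303
side now 71.0 291.67605633802816 154.8450704225352
[ 0.50084069 -0.15476347  0.22956703] [ 0.26618082  0.5443474  -0.59703991]
ctr [504.8  31.1] yaw 0.291 size [92.9 73.4]
ctr [645.9  78.7] yaw 0.002 size [85.7 69. ]
```

Call:
{"method": "pendant", "body": {
  "motion": [0,0,0,0,0,0,0,0,0,0,0,0]
}}

```text
clock: 44.7
tcp_pos: [0.5, -0.1544, 0.2292]
orientation: [-0.0, -0.0, 1.0, 0.0]
wrist_force: [0.7, -0.9, -0.1]
finger_gap: 0.0002
grip_force: 0.0
```

```bash
python3 -c "
from workcell import env
print(env.hand_in())"
```

```text
the job is handed in; nothing more can be done
None
```

I handed the job in at 44.7 s and got no verdict back: by my own checks the lamp was switched on first, the three bolts I found are in the tub, lid_b is fully home on it, lid_c and lid_a lie flat in their slots, and the knob is back in.

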